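# Load a ratcheted six-station magazine and wind it back home

### The job

Open the loading shutter fully and lay every square collet block from the mat in a pocket of its own, clicking the magazine on with its knob, pawl left down, to bring each new pocket under the window. When all are in, throw the pawl over, turn the knob back to the home stop, throw the pawl down again and close the shutter completely. Leave the tap wrench, jar and magnetic base alone.

Things in the scene. Friction and masses are not known exactly. Their poses are not given: they have to be found in the camera images.
- magazine: The fixed loading magazine: a grey square steel housing 300 x 300 mm with a clear flat top plate (its top 76 mm above the bench). Origin: centre of the underside, on the bench and on the turret axis; z up. On its +x side the top plate has the loading window; on its -y side sit the pawl's shaft and throw-over handle; the knob stands in the middle.
- turret (a joint): Angle of the six-pocket turret and its knob, rad: 0 at the home stop, growing counter-clockwise seen from above, up to 5.3. Pocket k stands under the window at k x 1.047 (60 degrees). With the pawl down the ratchet passes forward turning with a click every 1.047 rad and blocks backward turning (it comes to rest within 0.1 rad of the click; turned a little past, it stays there until turned back against the pawl). Friction about 0.1 N m holds it where it is left.
- knob_grip (a point): On the turret axis, 158 mm above the bench: the middle of the round fluted black knob, 44 mm diameter, from 138 to 174 mm above the bench, on a 34 mm stem. The point's frame turns with the knob: a white line on the knob's top runs from its middle along the point's x axis, which at home is the magazine's x axis.
- pawl (a joint): Angle of the pawl, rad: 0 down in the ratchet, 1.047 thrown over and clear of it. It turns on a horizontal shaft along the magazine's y axis at magazine x = -42 mm, 94 mm above the bench. The weight of its handle holds it at either end: it tips over by itself past 0.52. Each click lifts it about 0.15 rad for a moment. A push of about 1 N on the ball throws it.
- pawl_ball (a point): Centre of the black ball (28 mm diameter) on the end of the pawl's handle, a 10 mm rod 80 mm long from the shaft, at magazine y = -118 mm. Pawl down: the ball is at magazine x = -2 mm, leaning to +x by 30 degrees, 163 mm above the bench; thrown over: at x = -82 mm, leaning to -x, the same height; in between it rises to 174 mm. So push it towards the magazine's -x to free the pawl and towards +x to put it down. Frame turns with the pawl.
- shutter (a joint): Travel of the flat steel shutter over the window, m: 0 fully closed (at its stop), 0.100 fully open. It slides towards the magazine's +y to open. About 2 N of friction.
- shutter_grip (a point): Middle of the shutter's upright black tab, 101 mm above the bench, at magazine x = +94 mm, y = the shutter's travel: the tab is 60 mm along the magazine's x, 12 mm thick along its y (the sliding direction), and stands from 81 to 115 mm above the bench.
- window (a point): Centre of the loading window at the top of the plate (76 mm above the bench), at magazine x = +91 mm, y = 0. The opening runs from x = 44 to 138 mm and from y = -48 to +48 mm in the magazine's frame; the plate is 4 mm thick.
- pocket0 (a point): Centre of the floor of pocket 0 of the turret, 30 mm above the bench, 91 mm from the turret axis. Pockets are open troughs 44 mm wide and 90 mm long, the long side along the line from the turret axis through this point, with walls 18 mm high. Pocket 0 is under the window at home. The point's axes are those of the turret, not of the trough.
- pocket1 (a point): Centre of the floor of pocket 1 of the turret, 30 mm above the bench, 91 mm from the turret axis. Like pocket 0; under the window at turret = 1 x 1.047.
- pocket2 (a point): Centre of the floor of pocket 2 of the turret, 30 mm above the bench, 91 mm from the turret axis. Like pocket 0; under the window at turret = 2 x 1.047.
- pocket3 (a point): Centre of the floor of pocket 3 of the turret, 30 mm above the bench, 91 mm from the turret axis. Like pocket 0; under the window at turret = 3 x 1.047.
- pocket4 (a point): Centre of the floor of pocket 4 of the turret, 30 mm above the bench, 91 mm from the turret axis. Like pocket 0; under the window at turret = 4 x 1.047.
- pocket5 (a point): Centre of the floor of pocket 5 of the turret, 30 mm above the bench, 91 mm from the turret axis. Like pocket 0; under the window at turret = 5 x 1.047.
- mat: Fixed black rubber mat 310 x 320 x 3 mm on which the blocks lie. Origin: centre of the underside.
- block1: Square steel collet block, 74 mm long and 34 x 34 mm in section, dark round bore at the ends and a dark band round it near one end, 0.3 to 0.5 kg. Origin at its centre, x along its length; it may lie on any of its four long sides. Not every block is present.
- block2: Square steel collet block, 74 mm long and 34 x 34 mm in section, dark round bore at the ends and a dark band round it near one end, 0.3 to 0.5 kg. Origin at its centre, x along its length; it may lie on any of its four long sides. Not every block is present.
- block3: Square steel collet block, 74 mm long and 34 x 34 mm in section, dark round bore at the ends and a dark band round it near one end, 0.3 to 0.5 kg. Origin at its centre, x along its length; it may lie on any of its four long sides. Not every block is present.
- block4: Square steel collet block, 74 mm long and 34 x 34 mm in section, dark round bore at the ends and a dark band round it near one end, 0.3 to 0.5 kg. Origin at its centre, x along its length; it may lie on any of its four long sides. Not every block is present.
- tap_wrench: Bystander: straight two-handled tap wrench 210 mm long, lying on the bench. Leave alone.
- oil_jar: Bystander: amber glass jar, 60 mm diameter, 100 mm high. Leave alone.
- mag_base: Bystander: magnetic base, 60 x 50 x 55 mm with an upright rod to 185 mm. Leave alone.
Not all that is in view belongs to the job. What is shaped like the block1 but blue or orange is not meant.

How it is judged:
On the way, in this order (a step that is already met when the one before it is completed fails the run):
1. the shutter is fully open (value of joint shutter above 0.09 m), for 0.1 s.
2. every block lies in a pocket, pawl down ((horizontal distance between block1 and pocket0 below 0.013 m or horizontal distance between block1 and pocket1 below 0.013 m or horizontal distance between block1 and pocket2 below 0.013 m or horizontal distance between block1 and pocket3 below 0.013 m or horizontal distance between block1 and pocket4 below 0.013 m or horizontal distance between block1 and pocket5 below 0.013 m) and height (world z) of each of block1, block2, block3, block4 below 0.054 m and (horizontal distance between block2 and pocket0 below 0.013 m or horizontal distance between block2 and pocket1 below 0.013 m or horizontal distance between block2 and pocket2 below 0.013 m or horizontal distance between block2 and pocket3 below 0.013 m or horizontal distance between block2 and pocket4 below 0.013 m or horizontal distance between block2 and pocket5 below 0.013 m) and (horizontal distance between block3 and pocket0 below 0.013 m or horizontal distance between block3 and pocket1 below 0.013 m or horizontal distance between block3 and pocket2 below 0.013 m or horizontal distance between block3 and pocket3 below 0.013 m or horizontal distance between block3 and pocket4 below 0.013 m or horizontal distance between block3 and pocket5 below 0.013 m) and (horizontal distance between block4 and pocket0 below 0.013 m or horizontal distance between block4 and pocket1 below 0.013 m or horizontal distance between block4 and pocket2 below 0.013 m or horizontal distance between block4 and pocket3 below 0.013 m or horizontal distance between block4 and pocket4 below 0.013 m or horizontal distance between block4 and pocket5 below 0.013 m) and value of joint pawl below 0.4 rad), for 0.2 s.
3. the pawl is thrown over (value of joint pawl above 0.9 rad), for 0.2 s.
4. the turret is back at the home stop (value of joint turret below 0.06 rad and value of joint pawl above 0.9 rad), for 0.2 s.
5. the pawl is down again (value of joint pawl below 0.1 rad), for 0.2 s.
At the end, for the whole second after the job is handed in: Every block present lies flat in a pocket (its centre within 13 mm of the pocket's centre in plan and lower than 54 mm above the bench), at rest; the turret is within 0.06 rad of home, the pawl is down (under 0.1 rad) and the shutter is within 6 mm of closed ((horizontal distance between block1 and pocket0 below 0.013 m or horizontal distance between block1 and pocket1 below 0.013 m or horizontal distance between block1 and pocket2 below 0.013 m or horizontal distance between block1 and pocket3 below 0.013 m or horizontal distance between block1 and pocket4 below 0.013 m or horizontal distance between block1 and pocket5 below 0.013 m) and height (world z) of each of block1, block2, block3, block4 below 0.054 m and (horizontal distance between block2 and pocket0 below 0.013 m or horizontal distance between block2 and pocket1 below 0.013 m or horizontal distance between block2 and pocket2 below 0.013 m or horizontal distance between block2 and pocket3 below 0.013 m or horizontal distance between block2 and pocket4 below 0.013 m or horizontal distance between block2 and pocket5 below 0.013 m) and (horizontal distance between block3 and pocket0 below 0.013 m or horizontal distance between block3 and pocket1 below 0.013 m or horizontal distance between block3 and pocket2 below 0.013 m or horizontal distance between block3 and pocket3 below 0.013 m or horizontal distance between block3 and pocket4 below 0.013 m or horizontal distance between block3 and pocket5 below 0.013 m) and (horizontal distance between block4 and pocket0 below 0.013 m or horizontal distance between block4 and pocket1 below 0.013 m or horizontal distance between block4 and pocket2 below 0.013 m or horizontal distance between block4 and pocket3 below 0.013 m or horizontal distance between block4 and pocket4 below 0.013 m or horizontal distance between block4 and pocket5 below 0.013 m) and linear speed of each of block1, block2, block3, block4 below 0.03 m/s and value of joint turret below 0.06 rad and value of joint pawl below 0.1 rad and value of joint shutter below 0.006 m); the robot touches nothing.
It fails at once if the tap wrench is knocked over or shifted by more than 3 cm (distance of tap_wrench from where it was at the start of the episode above 0.03 m).
It fails at once if the jar is knocked over or shifted by more than 3 cm (distance of oil_jar from where it was at the start of the episode above 0.03 m).
It fails at once if the magnetic base is knocked over or shifted by more than 3 cm (distance of mag_base from where it was at the start of the episode above 0.03 m).
Of block1, block2, block3, block4 only 2 to 4 are there at a start; the rules pass over those that are not, and their reading is None.
At some moment in a run one of block1, block2, block3, block4 may be knocked a few centimetres aside while the robot is not near it.
Once in a run the grip may slacken for a moment while it holds something.
It also fails if it takes over 210 s, if anything falls off the work surface, if the arm or the gripper's body presses on something with over 40 N, if the wrist force passes 120 N, or if a joint passes its speed limit or range.

### The arm

A 6-joint arm with a two-finger parallel gripper is mounted at the origin on the work surface. World frame = base frame: x ahead of the robot, y to its left, z up, the work surface at z = 0. Lengths are in m, angles in rad, forces in N, time in s.
With the tool pointing down it reaches from about 0.25 to 0.775 m from the base axis. Payload 4 kg.
Tool frame: the origin (TCP) lies between the finger pads; the fingertips stand arm.tip_extent ahead of it and the grasp point (between the pads) is the TCP (arm.tip_extent is the distance from the TCP to the fingertips, in m); z points along the fingers, y is the direction in which the jaws open and shut (so a half turn about z gives the same grasp; the last joint's range is limited). The gripper opens to 85 mm and grips with 20 to 120 N. Pads are 22 mm wide; open, the fingers measure 114 mm over their backs; the gripper's body (76 mm by 85 mm) begins 54 mm behind the grasp point. The pads swing forward as they close: fully open they stand 13 mm farther back than shut.
Start: joints at [-1.342, 0.087, 1.371, -0, 1.684, -0.103], TCP at [0.179, -0.52, 0.25] pointing down, gripper open.
Joint ranges: [-3.1, 3.1], [-0.76, 2.03], [0.27, 2.55], [-1.08, 4.22], [0.17, 2.65], [-2.57, 2.57]. Speed limits (rad/s): [2.79, 2.79, 3.14, 3.14, 3.14, 3.14].

### API

Orientations are given as [roll, pitch, yaw] about the fixed x, y, z axes, in that order (R = Rz(yaw) Ry(pitch) Rx(roll)).
In Python, from station import readout, cams, workorder, arm gives the robot as it stands.
- The arm moves only by the tool arm_command, never from a script. Its arguments are lists of equal length, an entry for each row: "xyz": the shift along the tool's x, y, z in units of 0.1 m (1.0 is 0.1 m), a list of three; "dr": the turn, a rotation vector about the tool's x, y, z in units of 180 degrees (1.0 is 180 degrees), a list of three. In form: {"xyz": [[dx, dy, dz], ...], "dr": [[rx, ry, rz], ...]}. A call has 1 to 20 rows; each row is the pose to reach, as a shift and turn from the pose commanded when the call began, along the tool's axes at that moment, turning the shorter way round; what a row does not reach only later rows make up. A row lasts 1/12 s, in which the tool goes at most 41.7 mm and 7.16 degrees, less where a joint would pass 70% of its speed; a pose out of reach is approached as far as the arm can. A call with a number of a shift or a turn outside -1 to 1 is refused whole. A call with a gripper value outside its range is refused whole. "gripper" is the gripper command: -1 is shut, 1 is fully open, values between are in proportion, set as the call begins (left out, the last holds). The fingers move at their own pace and stop on an object; "grip_force" is the grip in N (left out, the last holds). Time passes only in rows, so rows that repeat a pose let the fingers close. It gives the time, the measured TCP pose, the force and the opening at its end, in the units of the state.
- readout.read_state(): the state, without advancing time (a new reading comes with each control period).
- cams.snapshot(name): name is "scene" or "top"; returns a dict with "frame" (480x640x3 uint8, blue, green, red), "depth" (480x640 float32, m along the optical axis (not along the pixel's ray), 0 where there is no reading), "fx", "fy", "cx", "cy" (pixels), "distortion" ([k1, k2, p1, p2, k3] as OpenCV has them; the pictures are not rectified), "rvec" (rotation vector, rad) and "tvec" (3), from world to camera coordinates, as OpenCV has them. Camera axes: x right, y down, z forward; pixel columns grow to the right and rows downward; lengths in m; the calibration is good to about 2 mm. A picture is of the moment at which its call begins.
- workorder.finish_job(): hands the job in, once; it reports no verdict.
The state is a dict: "time": time; "q": joint angles; "qd": joint speeds; "joint_torque": joint torques, N m; "tool_pos": TCP position; "orientation": TCP orientation; "wrist_force": force on the tool from outside, world axes, zero at the start; "wrist_torque": the same for the moment, N m; "grip_width": opening from 0.0 (shut) to 1.0 (fully open).
Only numpy, scipy, OpenCV 4.12 (cv2) and the standard library are available. Lean on these libraries where they do the work, as an engineer would, in place of code of your own. Each camera call takes 0.05 s, during which the arm holds its last target.

## Working session

There is one attempt and no reset: what is moved stays moved. The work goes in short steps, Python scripts to look and compute and a tool call to move; the robot and the scene stay as the last step left them, time stands still between calls to the robot, and variables do not carry over. Pictures are saved under pics/ and viewed, and the job is handed in when it is done.

Besides the shell and the picture viewer there is one more tool, called as a command line: name --argument value ..., lists and objects as JSON in quotes. arm_command: Moves the arm, as the interface text tells. Its arguments: {"type":"object","properties":{"xyz":{"type":"array"},"dr":{"type":"array"},"gripper":{"type":"number"},"grip_force":{"type":"number"}},"required":["xyz","dr"]}

```bash
ls; mkdir -p pics
cat > h.py <<'E'
import numpy as np,cv2
from station import readout,cams,workorder,arm
def snap(n,fn=None,crop=None,scale=1):
    s=cams.snapshot(n)
    if fn: save(s,fn,crop,scale)
    return s
def save(s,fn,crop=None,scale=1):
    f=s["frame"]
    if crop: x0,y0,x1,y1=crop; f=f[y0:y1,x0:x1]
    if scale!=1: f=cv2.resize(f,None,fx=scale,fy=scale,interpolation=cv2.INTER_CUBIC)
    cv2.imwrite("pics/"+fn,f)
def K(s): return np.array([[s["fx"],0,s["cx"]],[0,s["fy"],s["cy"]],[0,0,1.]])
def ray(s,u,v):
    p=cv2.undistortPoints(np.array([[[u,v]]],float),K(s),np.array(s["distortion"],float))[0,0]
    return np.array([p[0],p[1],1.])
def RT(s):
    return cv2.Rodrigues(np.array(s["rvec"],float))[0],np.array(s["tvec"],float).ravel()
def atz(s,u,v,z):
    R,t=RT(s); d=R.T@ray(s,u,v); c=-R.T@t
    return c+d*(z-c[2])/d[2]
def atd(s,u,v):
    R,t=RT(s); return R.T@(ray(s,u,v)*s["depth"][int(round(v)),int(round(u))]-t)
def proj(s,P):
    return cv2.projectPoints(np.array(P,float).reshape(-1,1,3),np.array(s["rvec"],float),np.array(s["tvec"],float),K(s),np.array(s["distortion"],float))[0][:,0]
def cloud(s):
    h,w=s["depth"].shape; uu,vv=np.meshgrid(np.arange(w),np.arange(h))
    p=cv2.undistortPoints(np.stack([uu.ravel(),vv.ravel()],1).astype(float)[:,None],K(s),np.array(s["distortion"],float))[:,0]
    d=s["depth"].ravel(); R,t=RT(s)
    P=(np.c_[p,np.ones(len(p))]*d[:,None]-t)@R
    P[d==0]=np.nan
    return P.reshape(h,w,3)
E
python3 - <<'E'
from h import *
s=snap("top","top0.png"); s2=snap("scene","scene0.png")
print(readout.read_state())
print(arm.tip_extent)
for q in (s,s2):
    R,t=RT(q); print(-R.T@t, R)
E
```

```text
pics
{'time': 0.1, 'q': array([-1.34209938e+00,  8.79202189e-02,  1.37215915e+00, -5.56419674e-05,
        1.68358646e+00, -1.03056601e-01]), 'qd': array([-5.86437442e-05, -1.87195510e-03, -2.64196845e-03, -1.12711419e-03,
        9.15439140e-04, -3.27213538e-04]), 'joint_torque': array([ 2.02209943e-03, -3.53013861e+01, -3.14218783e+01, -1.50114729e-04,
        7.88974401e-03,  2.75217894e-05]), 'tool_pos': array([ 0.17904179, -0.51959619,  0.24920632]), 'orientation': array([-3.13952479e+00, -1.58268319e-04,  3.31747177e-01]), 'wrist_force': array([-0.49996058,  0.05609535,  0.24331447]), 'wrist_torque': array([-0.0172057 , -0.01414127,  0.00178978]), 'grip_width': 0.9988141737972143}
0.019
[0.2017884  0.02967091 1.52103107] [[ 0.04964361 -0.99875671  0.00453348]
 [-0.97636212 -0.04948551 -0.21040009]
 [ 0.21036285  0.0060187  -0.97760485]]
[1.19488042 0.12851916 1.05610401] [[-0.13934501  0.99024271 -0.00152894]
 [ 0.7896815   0.11019056 -0.60354053]
 [-0.59748313 -0.08530773 -0.79733086]]
```

View pics/top0.png

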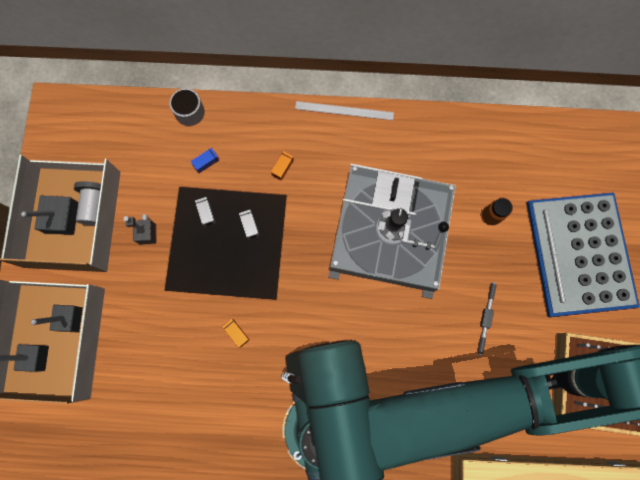

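View pics/scene0.png

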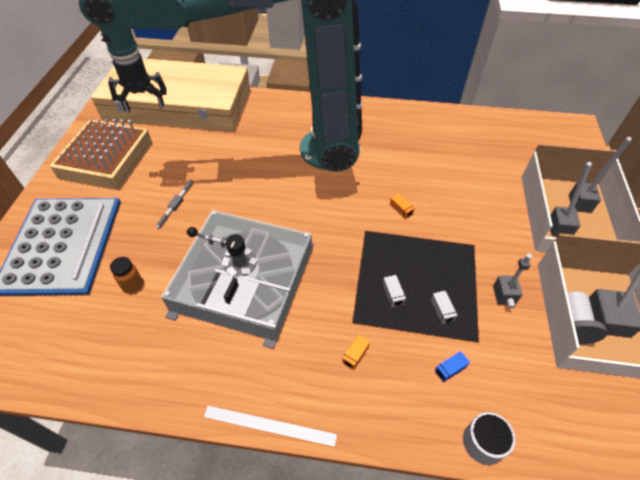

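Run:
```python
from h import *
s=snap("top"); save(s,"mag.png",(320,150,470,310),5); save(s,"blk.png",(160,140,300,300),5) if 0 else None
save(s,"blk.png",(160,180,300,300),5)
np.save("top0.npy",s,allow_pickle=True)
c=cloud(s)
for u,v in [(220,270),(300,300),(345,200),(397,215),(443,227),(393,190),(204,211),(248,223),(440,200)]: print(u,v,c[v,u].round(4))
s2=snap("scene"); save(s2,"mag2.png",(150,200,330,350),4); save(s2,"blk2.png",(350,220,490,350),5)
np.save("scene0.npy",s2,allow_pickle=True)
```

```text
220 270 [0.4202 0.3126 0.0053]
300 300 [ 0.3473  0.0804 -0.0018]
345 200 [ 0.6214 -0.0315  0.0871]
397 215 [ 0.5623 -0.1639  0.1749]
443 227 [ 0.5353 -0.2822  0.1795]
393 190 [ 0.6481 -0.1602  0.1157]
204 211 [0.5835 0.3677 0.0353]
248 223 [0.553  0.2384 0.0419]
440 200 [ 0.6381 -0.2976  0.0768]
```

View pics/mag.png

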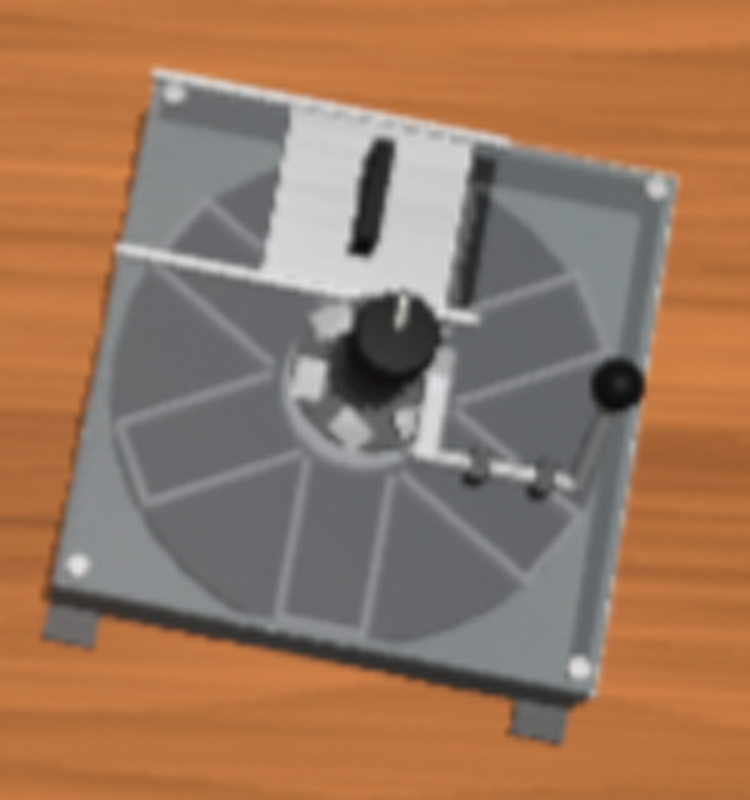

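View pics/blk.png

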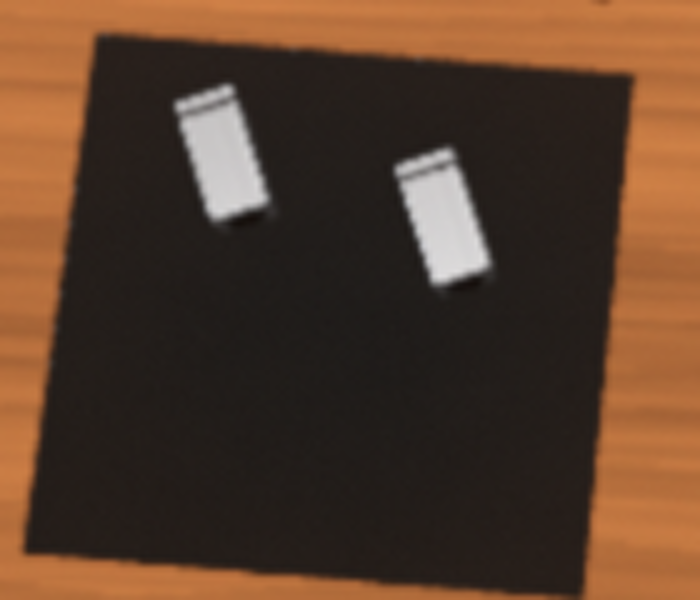

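View pics/mag2.png

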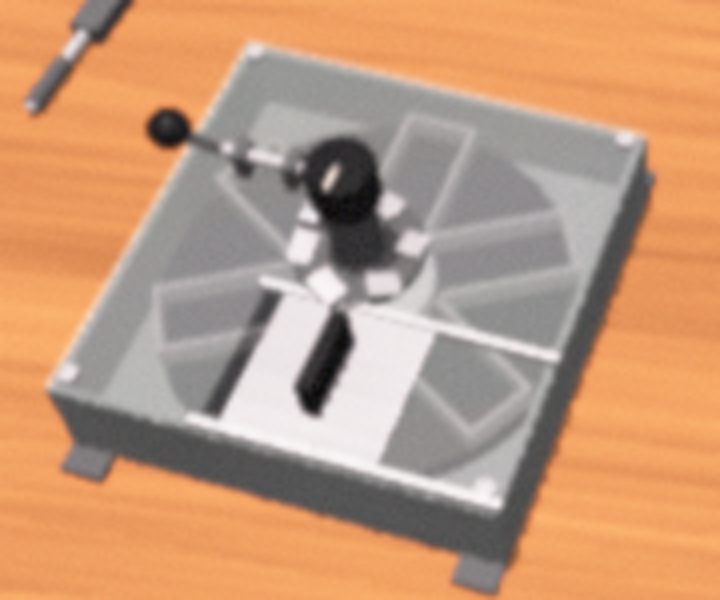

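```bash
cat > m.py <<'E'
from h import *
s=np.load("top0.npy",allow_pickle=True).item(); s2=np.load("scene0.npy",allow_pickle=True).item()
def t(x,y,z,o=(320,150),k=5,s=s): return atz(s,o[0]+(x+.5)/k-.5,o[1]+(y+.5)/k-.5,z)
if __name__=="__main__":
    C=[t(*p,.076) for p in [(153,72),(680,178),(593,692),(55,590)]]
    S=[t(*p,.077) for p in [(174,92),(657,187),(579,667),(77,565)]]
    for Q in (C,S):
        Q=np.array(Q); print(Q.round(4),Q.mean(0).round(4)); 
        for a,b in [(1,0),(2,1),(3,2),(0,3),]:
            d=Q[b]-Q[a]; print(np.linalg.norm(d).round(4),np.degrees(np.arctan2(d[1],d[0])).round(2))
    o2=(150,200)
    S2=np.array([t(*p,.077,o2,4,s2) for p in [(255,50),(625,138),(485,487),(68,372)]])
    print(S2.round(4),S2.mean(0).round(4))
    print("knob top",t(398,325,.174), t(344,172,.174,o2,4,s2))
    print("line", t(404,297,.174),t(400,325,.174))
    print("ball",t(618,384,.163),t(168,128,.163,o2,4,s2))
    print("tab",t(385,142,.115),t(362,250,.115), )
    for b in ([(175,102),(232,86),(270,207),(212,222)],[(396,165),(452,148),(491,266),(434,286)]):
        q=np.array([t(*p,.037,(160,180)) for p in b]); print(q.round(4),q.mean(0).round(4))
        d=q[0]+q[1]-q[2]-q[3]; print(np.linalg.norm(d)/2,np.degrees(np.arctan2(d[1],d[0])), np.linalg.norm(q[0]-q[1]),np.linalg.norm(q[2]-q[3]))
E
python3 m.py
```

```text
[[ 7.315e-01 -4.260e-02  7.600e-02]
 [ 6.840e-01 -3.418e-01  7.600e-02]
 [ 3.907e-01 -2.934e-01  7.600e-02]
 [ 4.318e-01 -3.000e-04  7.600e-02]] [ 0.5595 -0.1695  0.076 ]
0.303 80.99
0.2973 -9.38
0.2959 -97.99
0.3026 171.96
[[ 0.7198 -0.0549  0.077 ]
 [ 0.6777 -0.3286  0.077 ]
 [ 0.4038 -0.2855  0.077 ]
 [ 0.446  -0.0116  0.077 ]] [ 0.5618 -0.1701  0.077 ]
0.2769 81.26
0.2773 -8.93
0.2771 -98.77
0.2771 171.02
[[ 0.3994 -0.2858  0.077 ]
 [ 0.4417 -0.0118  0.077 ]
 [ 0.7154 -0.0537  0.077 ]
 [ 0.6733 -0.328   0.077 ]] [ 0.5575 -0.1698  0.077 ]
knob top [ 0.56388608 -0.16970585  0.174     ] [ 0.56607539 -0.16374561  0.174     ]
line [ 0.57907579 -0.17256251  0.174     ] [ 0.56393917 -0.17074312  0.174     ]
ball [ 0.54098357 -0.28652268  0.163     ] [ 0.53974561 -0.28572763  0.163     ]
tab [ 0.68324127 -0.16949978  0.115     ] [ 0.62092172 -0.1580994   0.115     ]
[[0.6142 0.3974 0.037 ]
 [0.6253 0.3656 0.037 ]
 [0.5551 0.3373 0.037 ]
 [0.5447 0.3694 0.037 ]] [0.5848 0.3674 0.037 ]
0.07535286696481573 21.9428686116859 0.03370959710247519 0.03379438034753202
[[0.5833 0.2676 0.037 ]
 [0.595  0.2365 0.037 ]
 [0.5271 0.2092 0.037 ]
 [0.5139 0.2405 0.037 ]] [0.5548 0.2384 0.037 ]
0.07382445939614693 21.655743586250555 0.033262034309424336 0.03399473086563239
```

View pics/blk2.png

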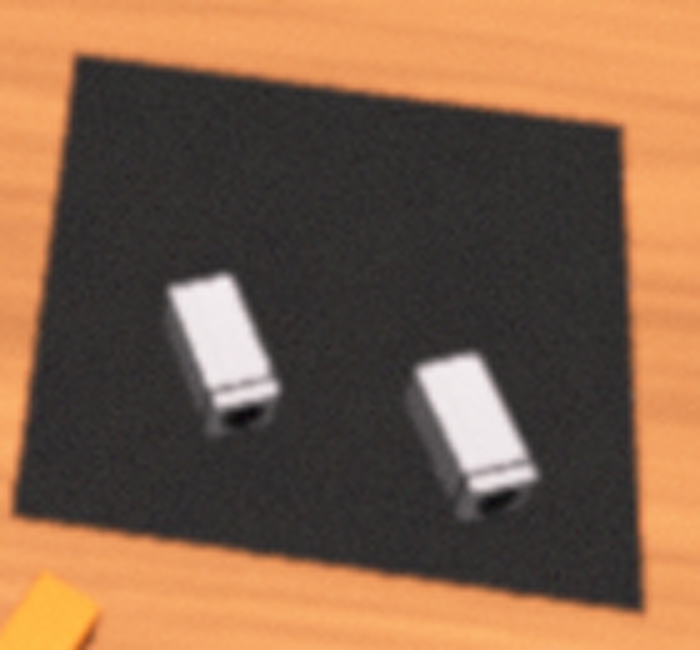

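```bash
cat > go.py <<'E'
import sys
from h import *
from scipy.spatial.transform import Rotation as Ro
C=np.array([.560,-.170]); Y=np.radians(-8.8)
def mag(x,y,z): 
    c,s=np.cos(Y),np.sin(Y); return np.array([C[0]+c*x-s*y,C[1]+s*x+c*y,z])
def go(p,yaw):
    st=readout.read_state(); R0=Ro.from_euler("xyz",st["orientation"]); R1=Ro.from_euler("xyz",[np.pi,0,yaw])
    d=R0.inv().apply(np.array(p)-st["tool_pos"])/.1
    r=(R0.inv()*R1).as_rotvec()/np.pi
    print("t",round(st["time"],2),"pos",st["tool_pos"].round(4),"ypr",np.degrees(st["orientation"]).round(2),"target",np.array(p).round(4))
    print("xyz",d.round(3),"dr",r.round(4),"grip",round(st["grip_width"],3),"F",st["wrist_force"].round(1))
E
cat > g <<'E'
#!/bin/bash
# g mag x y z [yawdeg rel] | g w x y z yawdeg
python3 -c "
import sys; from go import *
m,x,y,z,a='$1',$2,$3,$4,${5:-0}
go(mag(x,y,z),Y+np.radians(a)) if m=='mag' else go((x,y,z),np.radians(a))"
E
chmod +x g; ./g mag .094 .0206 .25
```

```text
t 0.2 pos [ 0.1791 -0.5197  0.2496] ypr [-1.7992e+02 -1.0000e-02  1.9010e+01] target [ 0.656 -0.164  0.25 ]
xyz [ 5.668e+00 -1.809e+00 -1.000e-03] dr [-4.000e-04  1.000e-04  1.545e-01] grip 0.998 F [-0.1  0.3 -0.7]
```

arm_command --xyz '[[0.33,-0.1,0],[0.66,-0.2,0],[0.95,-0.3,0]]' --dr '[[0,0,0],[0,0,0],[0,0,0]]' --gripper 0 --grip_force 60

```text
time: 0.45
tool_pos: [0.26, -0.4599, 0.2499]
orientation: [-3.141, -0.001, 0.331]
wrist_force: [1.9, 0.2, 0.9]
grip_width: 0.602
```

arm_command --xyz '[[0.33,-0.1,0],[0.66,-0.2,0],[0.95,-0.3,0]]' --dr '[[0,0,0],[0,0,0],[0,0,0]]'

```text
time: 0.7
tool_pos: [0.3406, -0.4, 0.2501]
orientation: [-3.141, -0.0, 0.332]
wrist_force: [0.1, 0.4, 0.0]
grip_width: 0.498
```

arm_command --xyz '[[0.33,-0.1,0],[0.66,-0.2,0],[0.95,-0.3,0]]' --dr '[[0,0,0],[0,0,0],[0,0,0]]'

```text
time: 0.95
tool_pos: [0.4207, -0.3406, 0.2501]
orientation: [-3.141, -0.0, 0.332]
wrist_force: [1.5, 0.3, 1.3]
grip_width: 0.502
```

arm_command --xyz '[[0.33,-0.1,0],[0.66,-0.2,0],[0.95,-0.3,0]]' --dr '[[0,0,0],[0,0,0],[0,0,0]]'

```text
time: 1.2
tool_pos: [0.5008, -0.2813, 0.25]
orientation: [-3.141, -0.0, 0.332]
wrist_force: [0.1, -1.2, 0.2]
grip_width: 0.499
```

arm_command --xyz '[[0.33,-0.1,0],[0.66,-0.2,0],[0.95,-0.3,0]]' --dr '[[0,0,0],[0,0,0],[0,0,0]]'

```text
time: 1.45
tool_pos: [0.5808, -0.2219, 0.2498]
orientation: [-3.141, 0.0, 0.332]
wrist_force: [-0.7, -0.0, -0.1]
grip_width: 0.501
```

arm_command --xyz '[[0.23,-0.08,0],[0.46,-0.15,0],[0.69,-0.22,0],[0.92,-0.3,0],[0.92,-0.3,0]]' --dr '[[0,0,0.039],[0,0,0.078],[0,0,0.116],[0,0,0.154],[0,0,0.154]]'

```text
time: 1.87
tool_pos: [0.6592, -0.1616, 0.2487]
orientation: [-3.139, 0.0, -0.151]
wrist_force: [-1.1, 0.8, -0.8]
grip_width: 0.502
```

```bash
./g mag .094 .0206 .16
python3 - <<'E'
from h import *
s=snap("scene","g1.png",(170,130,370,330),3.5); s=snap("top","g2.png",(320,150,470,310),4)
E
```

```text
t 1.87 pos [ 0.6592 -0.1616  0.2487] ypr [-1.7987e+02  3.0000e-02 -8.6400e+00] target [ 0.656 -0.164  0.16 ]
xyz [-0.027  0.03   0.887] dr [-0.0007  0.0001  0.0009] grip 0.502 F [-1.1  0.8 -0.8]
```

View pics/g1.png

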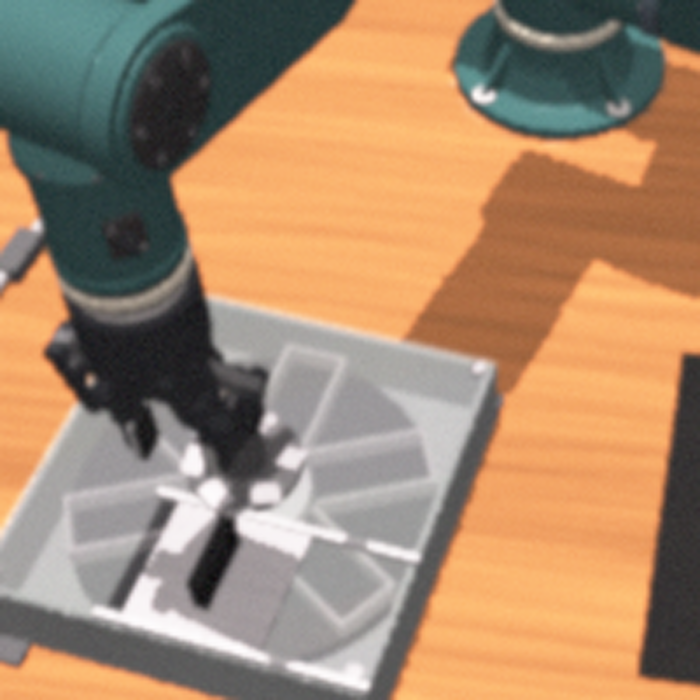

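Run:
```python
from go import *
s=snap("scene"); st=readout.read_state()
p=st["tool_pos"]; 
a=st["orientation"][2]; ey=np.array([-np.sin(a),np.cos(a),0])
for z in (0,-.013,-.019,-.025):
    for y in (-.028,-.021,.021,.028):
        q=proj(s,p+ey*y+[0,0,z])[0]; print(z,y,((q-[170,130])*3.5).round(0))
```

```text
0 -0.028 [133. 425.]
0 -0.021 [143. 428.]
0 0.021 [205. 443.]
0 0.028 [215. 446.]
-0.013 -0.028 [137. 437.]
-0.013 -0.021 [147. 440.]
-0.013 0.021 [208. 455.]
-0.013 0.028 [218. 458.]
-0.019 -0.028 [139. 443.]
-0.019 -0.021 [149. 445.]
-0.019 0.021 [210. 461.]
-0.019 0.028 [220. 463.]
-0.025 -0.028 [140. 448.]
-0.025 -0.021 [151. 450.]
-0.025 0.021 [211. 466.]
-0.025 0.028 [221. 469.]
```

arm_command --xyz '[[-0.03,0.03,0.3],[-0.03,0.03,0.6],[-0.03,0.03,0.9]]' --dr '[[0,0,0],[0,0,0],[0,0,0]]'

```text
time: 2.27
tool_pos: [0.6526, -0.1692, 0.1608]
orientation: [3.141, -0.003, -0.153]
wrist_force: [0.5, 0.1, 0.2]
grip_width: 0.503
```

```bash
./g mag .094 .0206 .108
python3 - <<'E'
from h import *
s=snap("scene","g3.png",(170,170,320,330),4)
E
```

```text
t 2.27 pos [ 0.6526 -0.1692  0.1608] ypr [ 1.7994e+02 -1.5000e-01 -8.7500e+00] target [ 0.656 -0.164  0.108]
xyz [ 0.025 -0.057  0.528] dr [ 0.0003 -0.0008  0.0003] grip 0.503 F [0.5 0.1 0.2]
```

View pics/g3.png

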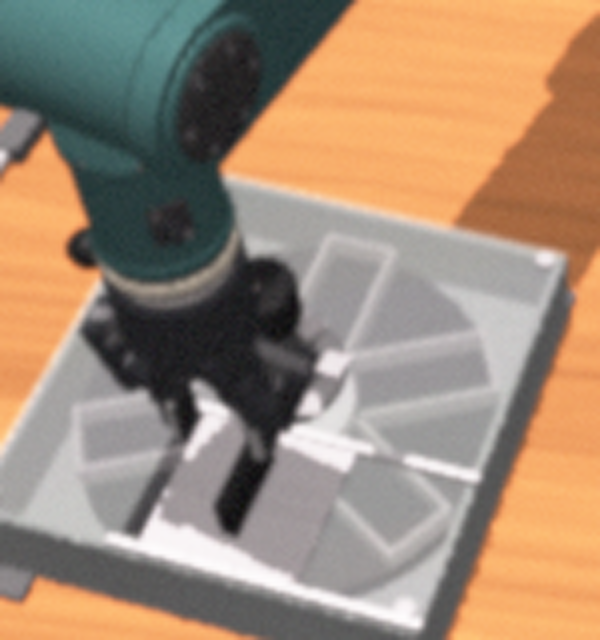

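arm_command --xyz '[[0.03,-0.06,0.05],[0.03,-0.06,0.2],[0.03,-0.06,0.38],[0.03,-0.06,0.52],[0.03,-0.06,0.52]]' --dr '[[0,0,0],[0,0,0],[0,0,0],[0,0,0],[0,0,0]]'

```text
time: 2.73
tool_pos: [0.6562, -0.1621, 0.1071]
orientation: [-3.141, 0.003, -0.152]
wrist_force: [-0.1, 0.6, -1.3]
grip_width: 0.499
```

```bash
./g mag .094 .0206 .108
```

```text
t 2.73 pos [ 0.6562 -0.1621  0.1071] ypr [-1.7997e+02  1.6000e-01 -8.7100e+00] target [ 0.656 -0.164  0.108]
xyz [ 0.001  0.019 -0.009] dr [-0.0001  0.0009  0.0005] grip 0.499 F [-0.1  0.6 -1.3]
```

Close on the tab.

arm_command --xyz '[[0,0,0],[0,0,0],[0,0,0],[0,0,0],[0,0,0],[0,0,0]]' --dr '[[0,0,0],[0,0,0],[0,0,0],[0,0,0],[0,0,0],[0,0,0]]' --gripper -1 --grip_force 40

```text
time: 3.23
tool_pos: [0.6583, -0.163, 0.1114]
orientation: [3.14, -0.005, -0.152]
wrist_force: [-1.0, -0.9, 6.5]
grip_width: 0.135
```

```bash
./g mag .094 .1 .108
```

```text
t 3.23 pos [ 0.6583 -0.163   0.1114] ypr [179.91  -0.28  -8.73] target [ 0.6682 -0.0856  0.108 ]
xyz [-0.02  -0.781  0.032] dr [ 0.0005 -0.0015  0.0004] grip 0.135 F [-1.  -0.9  6.5]
```

arm_command --xyz '[[0,-0.05,-0.02],[0,-0.15,-0.02],[0,-0.25,-0.02],[0,-0.35,-0.02],[0,-0.45,-0.02],[0,-0.55,-0.02],[0,-0.65,-0.02],[0,-0.72,-0.02],[0,-0.78,-0.02],[0,-0.8,-0.02],[0,-0.8,-0.02],[0,-0.8,-0.02]]' --dr '[[0,0,0],[0,0,0],[0,0,0],[0,0,0],[0,0,0],[0,0,0],[0,0,0],[0,0,0],[0,0,0],[0,0,0],[0,0,0],[0,0,0]]'

```text
time: 4.23
tool_pos: [0.6704, -0.0845, 0.1114]
orientation: [3.138, -0.004, -0.152]
wrist_force: [4.1, -7.1, 1.9]
grip_width: 0.13
```

```bash
./g mag .094 .1 .108;  python3 - <<'E'
from h import *
s=snap("scene","g4.png",(170,170,320,330),4)
E
```

```text
t 4.23 pos [ 0.6704 -0.0845  0.1114] ypr [179.77  -0.24  -8.73] target [ 0.6682 -0.0856  0.108 ]
xyz [-0.021  0.013  0.034] dr [ 0.0013 -0.0014  0.0004] grip 0.13 F [ 4.1 -7.1  1.9]
```

View pics/g4.png

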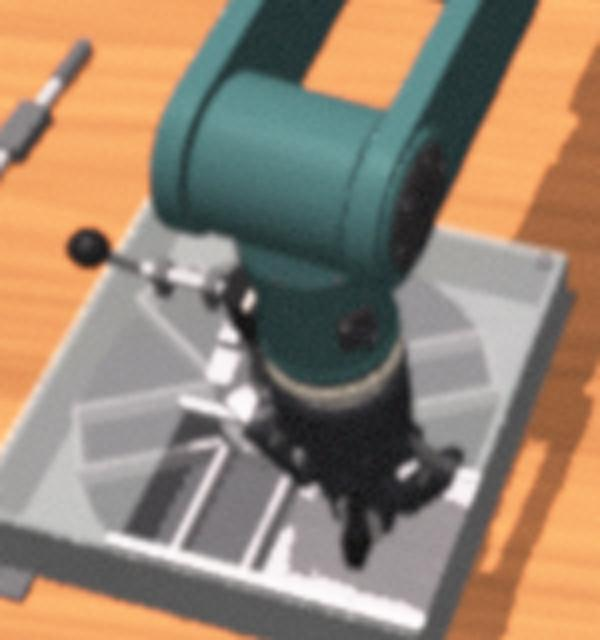

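arm_command --xyz '[[0,0.02,-0.02],[0,0.02,-0.02],[0,0.02,-0.02],[0,0.02,-0.02]]' --dr '[[0,0,0],[0,0,0],[0,0,0],[0,0,0]]' --gripper 0

```text
time: 4.62
tool_pos: [0.6683, -0.0839, 0.1116]
orientation: [-3.141, 0.002, -0.151]
wrist_force: [-0.8, 0.5, 0.1]
grip_width: 0.496
```

arm_command --xyz '[[0,0,-0.2],[0,0,-0.5],[0,0,-0.8],[0,0,-1.0],[0,0,-1.0]]' --dr '[[0,0,0],[0,0,0],[0,0,0],[0,0,0],[0,0,0]]'

```text
time: 5.03
tool_pos: [0.6709, -0.0848, 0.2193]
orientation: [3.141, -0.011, -0.151]
wrist_force: [0.1, -0.1, 0.9]
grip_width: 0.498
```

```bash
python3 - <<'E'
from m import *
o=(350,220)
for b in ([(168,288),(230,274),(280,388),(213,400)],[(414,366),(477,352),(538,474),(467,490)]):
        q=np.array([t(*p,.037,o,5,s2) for p in b]); print(q.round(4),q.mean(0).round(4))
        d=-q[0]-q[1]+q[2]+q[3]; print(np.linalg.norm(d)/2,np.degrees(np.arctan2(d[1],d[0])), np.linalg.norm(q[0]-q[1]),np.linalg.norm(q[2]-q[3]))
E
./g w .553 .238 .2 21.7;  python3 - <<'E'
from h import *
s=snap("scene","g4.png",(170,130,490,350),2)
s=snap("top","g5.png",(160,140,480,310),2.4)
E
```

```text
[[0.5265 0.2093 0.037 ]
 [0.513  0.2417 0.037 ]
 [0.5797 0.2698 0.037 ]
 [0.5916 0.2358 0.037 ]] [0.5527 0.2391 0.037 ]
0.07137661476691086 22.497234137159072 0.03509397482883608 0.036007676619515476
[[0.5568 0.3384 0.037 ]
 [0.5437 0.3711 0.037 ]
 [0.6116 0.3993 0.037 ]
 [0.6257 0.3638 0.037 ]] [0.5845 0.3682 0.037 ]
0.07342473327910552 21.414277829458094 0.035182524636216746 0.03823916114348554
t 5.03 pos [ 0.6709 -0.0848  0.2193] ypr [179.99  -0.61  -8.67] target [0.553 0.238 0.2  ]
xyz [-1.654 -3.013  0.174] dr [ 0.001  -0.0033 -0.1687] grip 0.498 F [ 0.1 -0.1  0.9]
```

View pics/g4.png

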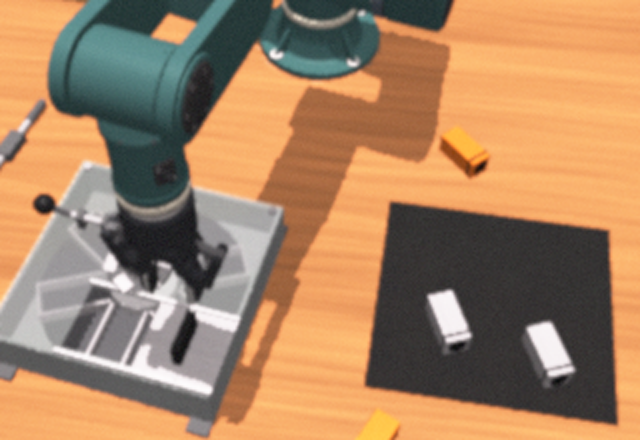

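View pics/g5.png

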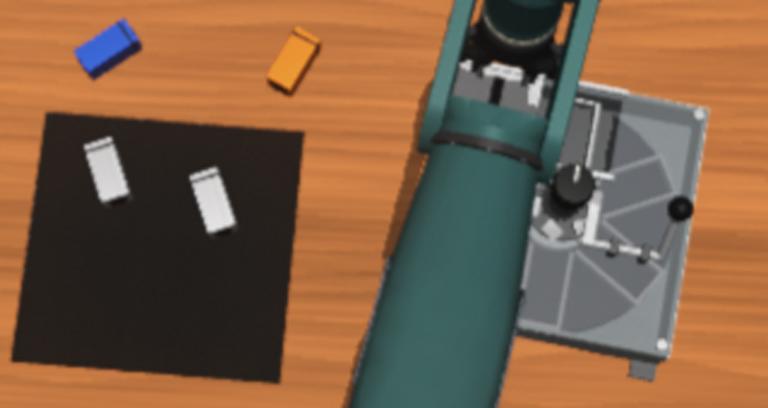

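arm_command --xyz '[[-0.18,-0.33,0],[-0.36,-0.66,0],[-0.54,-0.98,0]]' --dr '[[0,0,0],[0,0,0],[0,0,0]]' --gripper 0.4

```text
time: 5.38
tool_pos: [0.6286, 0.021, 0.2088]
orientation: [3.142, 0.006, -0.153]
wrist_force: [1.3, 0.9, 0.3]
grip_width: 0.703
```

arm_command --xyz '[[-0.18,-0.33,0],[-0.36,-0.66,0],[-0.54,-0.98,0]]' --dr '[[0,0,0],[0,0,0],[0,0,0]]'

```text
time: 5.63
tool_pos: [0.5896, 0.1268, 0.2092]
orientation: [3.141, 0.005, -0.152]
wrist_force: [1.0, 0.1, -0.5]
grip_width: 0.698
```

arm_command --xyz '[[-0.12,-0.22,0],[-0.24,-0.44,0],[-0.36,-0.66,0],[-0.48,-0.88,0.1],[-0.56,-0.98,0.18],[-0.56,-0.98,0.18],[-0.56,-0.98,0.18]]' --dr '[[0,0,-0.035],[0,0,-0.07],[0,0,-0.105],[0,0,-0.14],[0,-0.003,-0.17],[0,-0.003,-0.17],[0,-0.003,-0.17]]'

```text
time: 6.22
tool_pos: [0.5498, 0.2304, 0.1914]
orientation: [-3.139, 0.014, 0.381]
wrist_force: [0.5, -0.3, 0.7]
grip_width: 0.7
```

```bash
./g w .554 .2387 .12 22
```

```text
t 6.22 pos [0.5498 0.2304 0.1914] ypr [-179.87    0.82   21.84] target [0.554  0.2387 0.12  ]
xyz [ 0.08  -0.06   0.714] dr [-0.0007  0.0046 -0.0009] grip 0.7 F [ 0.5 -0.3  0.7]
```

arm_command --xyz '[[0.08,-0.06,0.2],[0.08,-0.06,0.45],[0.08,-0.06,0.7],[0.08,-0.06,0.7],[0.08,-0.06,0.7],[0.08,-0.06,0.7]]' --dr '[[0,0.003,0],[0,0.003,0],[0,0.003,0],[0,0.003,0],[0,0.003,0],[0,0.003,0]]'

```text
time: 6.72
tool_pos: [0.5568, 0.2382, 0.1255]
orientation: [-3.14, -0.002, 0.38]
wrist_force: [0.4, 0.0, -0.3]
grip_width: 0.704
```

```bash
./g w .554 .2387 .045 22;  python3 - <<'E'
from h import *
s=snap("scene","g6.png",(350,200,500,340),5)
E
```

```text
t 6.72 pos [0.5568 0.2382 0.1255] ypr [-1.7989e+02 -1.2000e-01  2.1770e+01] target [0.554  0.2387 0.045 ]
xyz [-0.026 -0.014  0.805] dr [-0.0006 -0.0007 -0.0013] grip 0.704 F [ 0.4  0.  -0.3]
```

View pics/g6.png

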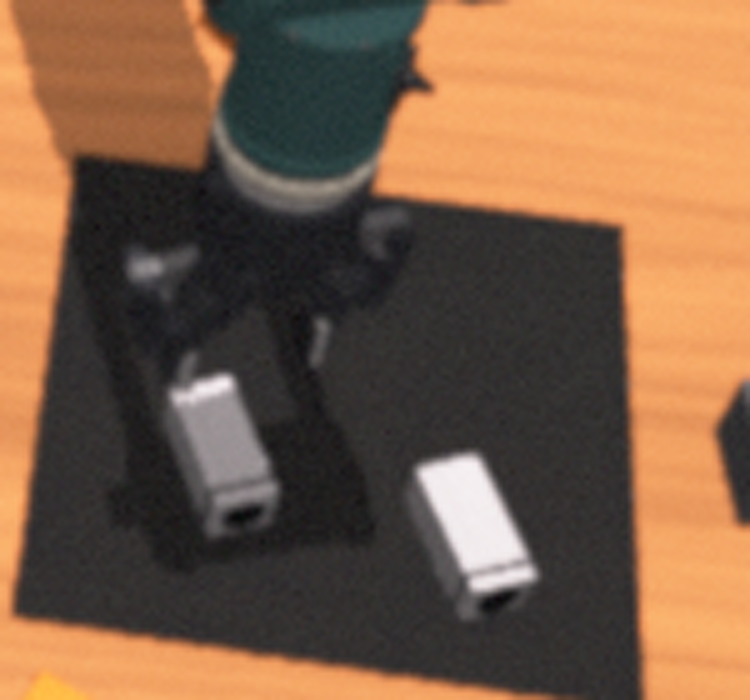

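arm_command --xyz '[[-0.02,-0.01,0.2],[-0.02,-0.01,0.4],[-0.02,-0.01,0.6],[-0.02,-0.01,0.73],[-0.02,-0.01,0.77],[-0.02,-0.01,0.77],[-0.02,-0.01,0.77]]' --dr '[[0,0,0],[0,0,0],[0,0,0],[0,0,0],[0,0,0],[0,0,0],[0,0,0]]'

```text
time: 7.35
tool_pos: [0.5546, 0.2394, 0.0487]
orientation: [-3.139, -0.003, 0.382]
wrist_force: [1.0, 0.5, 0.6]
grip_width: 0.698
```

```bash
./g w .554 .2387 .045 22;  python3 - <<'E'
from h import *
s=snap("scene","g7.png",(350,200,500,340),5)
E
./g w .554 .2387 .045 22
```

```text
t 7.35 pos [0.5546 0.2394 0.0487] ypr [-1.7987e+02 -1.6000e-01  2.1880e+01] target [0.554  0.2387 0.045 ]
xyz [-0.008  0.005  0.037] dr [-0.0007 -0.0009 -0.0007] grip 0.698 F [1.  0.5 0.6]
t 7.4 pos [0.5548 0.2395 0.0491] ypr [-179.88   -0.21   21.88] target [0.554  0.2387 0.045 ]
xyz [-0.011  0.005  0.041] dr [-0.0007 -0.0012 -0.0006] grip 0.7 F [-0.1 -0.7 -0.1]
```

View pics/g7.png

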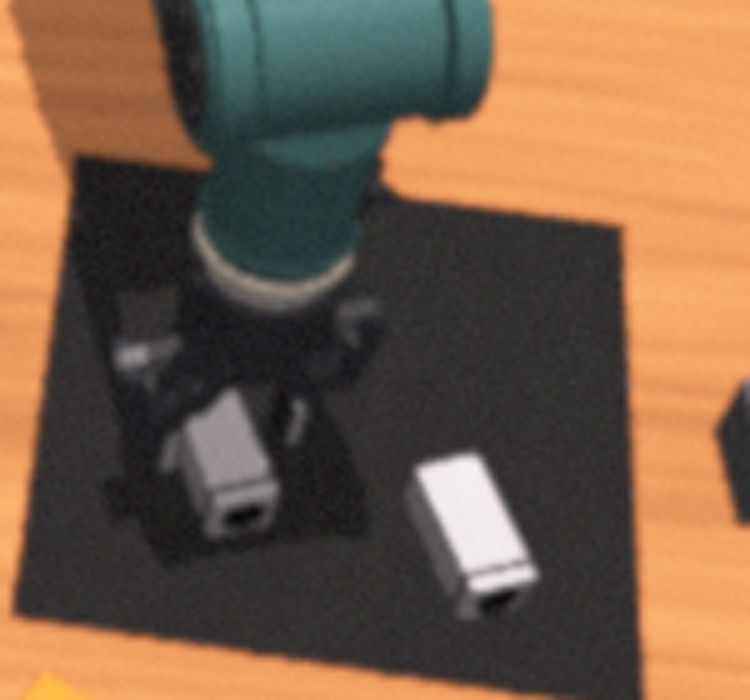

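arm_command --xyz '[[-0.01,0,0.03],[-0.01,0,0.03],[-0.01,0,0.03],[-0.01,0,0.03],[-0.01,0,0.03],[-0.01,0,0.03],[-0.01,0,0.03]]' --dr '[[0,0,0],[0,0,0],[0,0,0],[0,0,0],[0,0,0],[0,0,0],[0,0,0]]' --gripper -1 --grip_force 60

```text
time: 7.98
tool_pos: [0.553, 0.2392, 0.0454]
orientation: [-3.139, -0.002, 0.382]
wrist_force: [-1.2, -0.5, 5.6]
grip_width: 0.376
```

arm_command --xyz '[[0,0,-0.1],[0,0,-0.35],[0,0,-0.65],[0,0,-0.95],[0,0,-1],[0,0,-1]]' --dr '[[0,0,0],[0,0,0],[0,0,0],[0,0,0],[0,0,0],[0,0,0]]'

```text
time: 8.48
tool_pos: [0.5539, 0.2388, 0.1463]
orientation: [-3.14, -0.005, 0.382]
wrist_force: [0.7, 0.3, -4.4]
grip_width: 0.376
```

```bash
./g mag .091 .0 .2 ;  python3 - <<'E'
from h import *
s=snap("scene","g8.png",(350,130,500,340),4)
E
```

```text
t 8.48 pos [0.5539 0.2388 0.1463] ypr [-179.9    -0.3    21.88] target [ 0.6499 -0.1839  0.2   ]
xyz [-0.682  4.28  -0.548] dr [-0.001  -0.0015  0.1705] grip 0.376 F [ 0.7  0.3 -4.4]
```

View pics/g8.png

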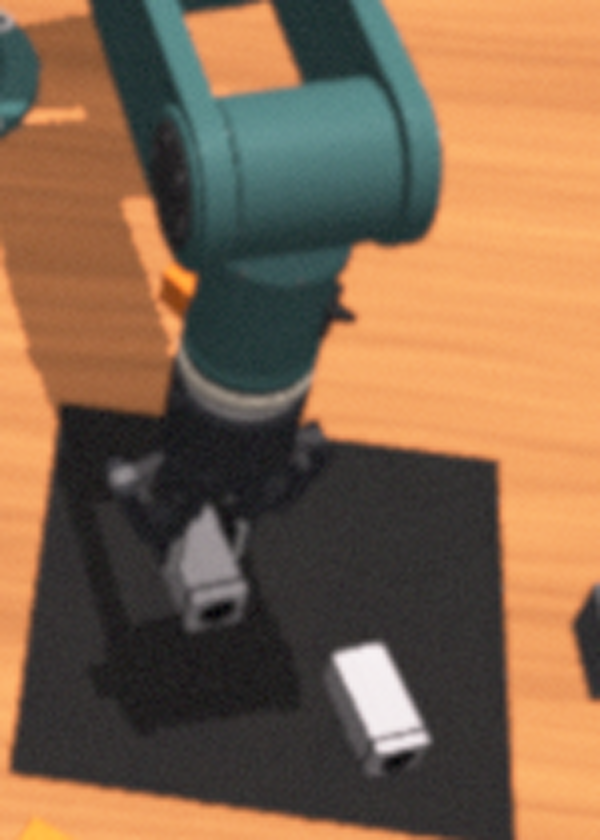

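arm_command --xyz '[[-0.05,0.3,-0.1],[-0.1,0.62,-0.25],[-0.14,0.93,-0.45]]' --dr '[[0,0,0],[0,0,0],[0,0,0]]'

```text
time: 8.78
tool_pos: [0.5713, 0.1458, 0.1827]
orientation: [-3.137, 0.012, 0.384]
wrist_force: [0.6, -0.3, -4.8]
grip_width: 0.374
```

arm_command --xyz '[[-0.05,0.32,0],[-0.1,0.64,0],[-0.15,0.96,0]]' --dr '[[0,0,0],[0,0,0],[0,0,0]]'

```text
time: 9.03
tool_pos: [0.5948, 0.0508, 0.1849]
orientation: [-3.137, 0.005, 0.382]
wrist_force: [0.9, 0.6, -4.3]
grip_width: 0.372
```

arm_command --xyz '[[-0.05,0.32,0],[-0.1,0.64,0],[-0.15,0.96,0]]' --dr '[[0,0,0],[0,0,0],[0,0,0]]'

```text
time: 9.28
tool_pos: [0.6165, -0.0437, 0.1837]
orientation: [-3.135, 0.006, 0.382]
wrist_force: [-0.3, 0.7, -4.4]
grip_width: 0.373
```

arm_command --xyz '[[-0.03,0.2,0],[-0.06,0.4,0],[-0.09,0.6,0],[-0.12,0.8,0],[-0.14,0.9,0],[-0.14,0.9,0],[-0.14,0.9,0]]' --dr '[[0,0,0.035],[0,0,0.07],[0,0,0.105],[0,0,0.14],[0,0,0.17],[0,0,0.17],[0,0,0.17]]'

```text
time: 9.87
tool_pos: [0.6373, -0.131, 0.1842]
orientation: [-3.138, 0.008, -0.151]
wrist_force: [-0.4, 0.2, -4.4]
grip_width: 0.376
```

```bash
./g mag .091 .0 .145 ;  python3 - <<'E'
from h import *
s=snap("scene","g9.png",(170,170,320,330),4)
E
```

```text
t 9.87 pos [ 0.6373 -0.131   0.1842] ypr [-179.78    0.44   -8.63] target [ 0.6499 -0.1839  0.145 ]
xyz [0.208 0.506 0.389] dr [-0.0012  0.0025  0.0009] grip 0.376 F [-0.4  0.2 -4.4]
```

View pics/g9.png

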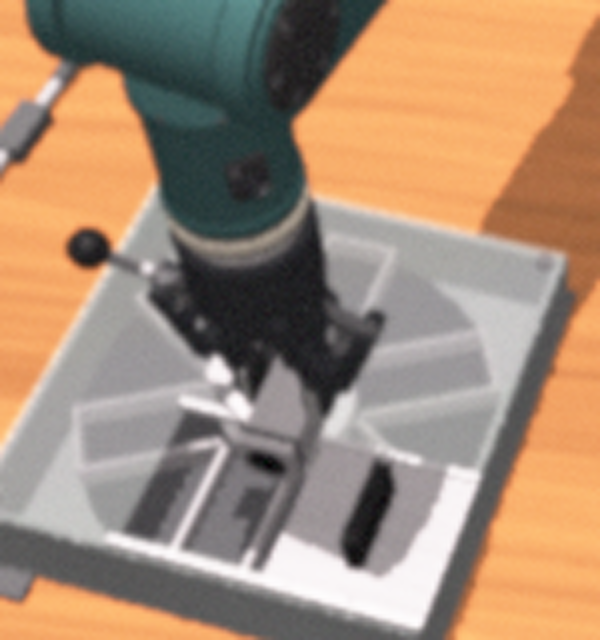

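arm_command --xyz '[[0.07,0.17,0.05],[0.14,0.35,0.15],[0.21,0.51,0.25],[0.21,0.51,0.38],[0.21,0.51,0.38],[0.21,0.51,0.38],[0.21,0.51,0.38]]' --dr '[[0,0.002,0],[0,0.002,0],[0,0.002,0],[0,0.002,0],[0,0.002,0],[0,0.002,0],[0,0.002,0]]'

```text
time: 10.5
tool_pos: [0.6516, -0.1844, 0.1497]
orientation: [-3.139, -0.005, -0.152]
wrist_force: [0.5, -1.2, -4.4]
grip_width: 0.381
```

```bash
./g mag .091 .0 .08 ;  python3 - <<'E'
from h import *
s=snap("scene","g10.png",(170,170,320,330),4)
s=snap("top","g11.png",(320,150,470,310),4)
E
```

```text
t 10.5 pos [ 0.6516 -0.1844  0.1497] ypr [-179.84   -0.26   -8.69] target [ 0.6499 -0.1839  0.08  ]
xyz [-0.021 -0.     0.697] dr [-0.0009 -0.0015  0.0006] grip 0.381 F [ 0.5 -1.2 -4.4]
```

View pics/g10.png

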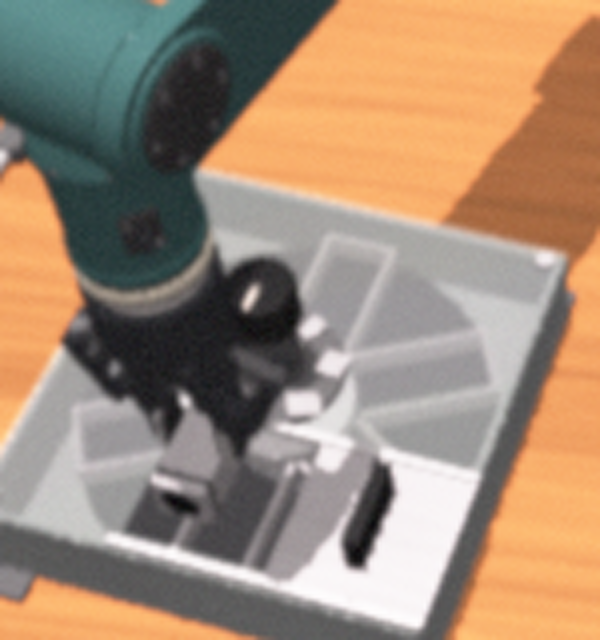

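View pics/g11.png

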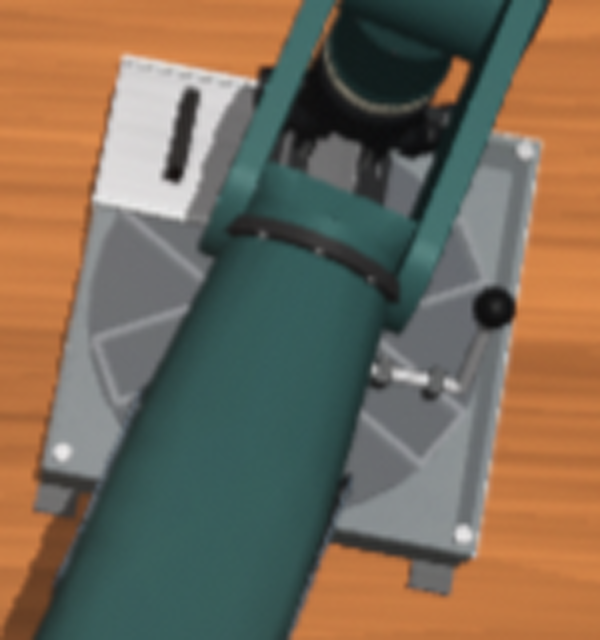

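arm_command --xyz '[[-0.02,0,0.1],[-0.02,0,0.25],[-0.02,0,0.4],[-0.02,0,0.52],[-0.02,0,0.62],[-0.02,0,0.68],[-0.02,0,0.68],[-0.02,0,0.68]]' --dr '[[0,0,0],[0,0,0],[0,0,0],[0,0,0],[0,0,0],[0,0,0],[0,0,0],[0,0,0]]'

```text
time: 11.27
tool_pos: [0.6501, -0.1841, 0.0821]
orientation: [-3.139, -0.005, -0.152]
wrist_force: [0.0, -0.4, -3.5]
grip_width: 0.382
```

```bash
./g mag .091 .0 .074 ;  python3 - <<'E'
from h import *
s=snap("scene","g12.png",(170,170,320,330),4)
E
```

```text
t 11.27 pos [ 0.6501 -0.1841  0.0821] ypr [-179.87   -0.3    -8.7 ] target [ 0.6499 -0.1839  0.074 ]
xyz [-0.003 -0.002  0.081] dr [-0.0007 -0.0017  0.0006] grip 0.382 F [ 0.  -0.4 -3.5]
```

View pics/g12.png

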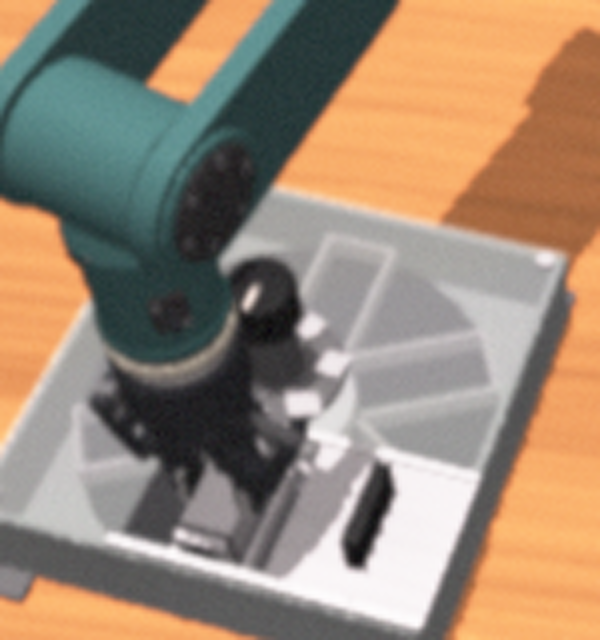

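arm_command --xyz '[[0,0,0.03],[0,0,0.06],[0,0,0.08],[0,0,0.08],[0,0,0.08]]' --dr '[[0,0,0],[0,0,0],[0,0,0],[0,0,0],[0,0,0]]'

```text
time: 11.73
tool_pos: [0.65, -0.1841, 0.0739]
orientation: [-3.139, -0.005, -0.152]
wrist_force: [-0.1, 0.8, -4.6]
grip_width: 0.378
```

arm_command --xyz '[[0,0,0],[0,0,0],[0,0,0],[0,0,0],[0,0,0]]' --dr '[[0,0,0],[0,0,0],[0,0,0],[0,0,0],[0,0,0]]' --gripper 0.2

```text
time: 12.15
tool_pos: [0.6507, -0.1844, 0.0752]
orientation: [-3.14, -0.007, -0.152]
wrist_force: [-0.5, -0.3, -0.7]
grip_width: 0.604
```

arm_command --xyz '[[0,0,-0.1],[0,0,-0.3],[0,0,-0.6],[0,0,-0.9],[0,0,-1],[0,0,-1],[0,0,-1]]' --dr '[[0,0,0],[0,0,0],[0,0,0],[0,0,0],[0,0,0],[0,0,0],[0,0,0]]'

```text
time: 12.73
tool_pos: [0.6498, -0.1844, 0.1749]
orientation: [-3.14, -0.007, -0.152]
wrist_force: [-0.5, 0.2, -1.2]
grip_width: 0.599
```

```bash
./g mag 0 0 .25 ;  python3 - <<'E'
from h import *
s=snap("scene","g13.png",(170,170,320,330),4)
s=snap("top","g14.png",(160,150,470,310),2.5)
E
```

```text
t 12.73 pos [ 0.6498 -0.1844  0.1749] ypr [-179.89   -0.41   -8.71] target [ 0.56 -0.17  0.25]
xyz [-0.904 -0.008 -0.757] dr [-0.0006 -0.0023  0.0005] grip 0.599 F [-0.5  0.2 -1.2]
```

View pics/g13.png

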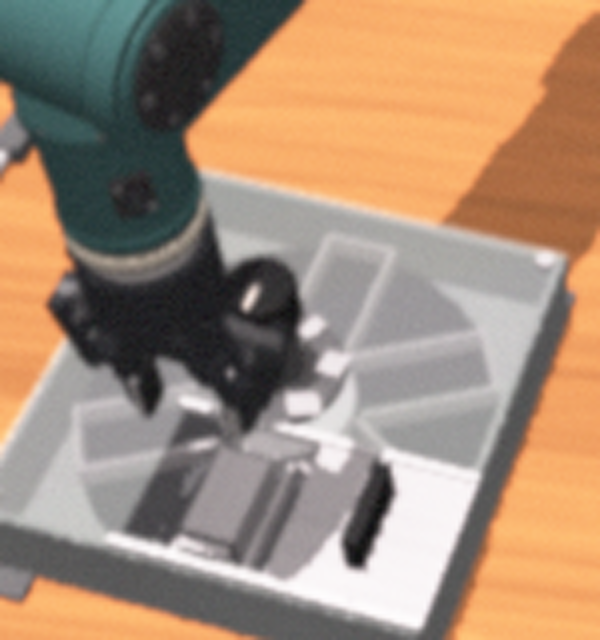

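View pics/g14.png

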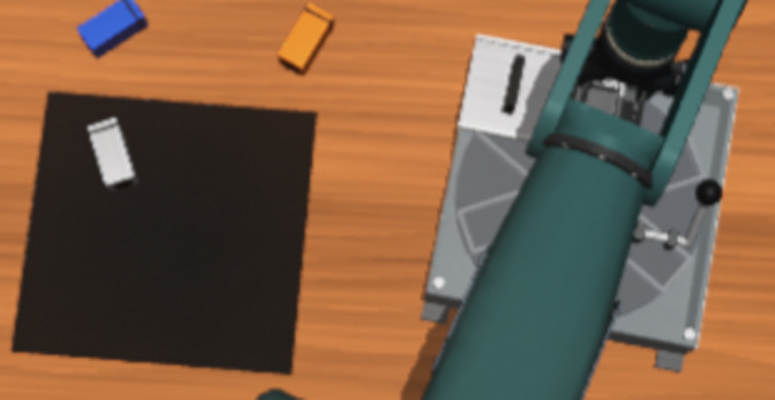

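```bash
python3 -c "
from h import *
print(readout.read_state()['q'].round(3))"
```

```text
[-0.362  0.388  1.163  0.003  1.59   1.361]
```

arm_command --xyz '[[0,0,-0.3],[0,0,-0.5],[0,0,-0.75],[-0.3,0,-0.75],[-0.6,0,-0.75],[-0.9,0,-0.75],[-0.9,0,-0.75],[-0.9,0,-0.75]]' --dr '[[0,0,0],[0,0,0],[0,0,0],[0,-0.002,0],[0,-0.002,0],[0,-0.002,0],[0,-0.002,0],[0,-0.002,0]]' --gripper 0.8

```text
time: 13.5
tool_pos: [0.5584, -0.1703, 0.2462]
orientation: [-3.138, 0.005, -0.152]
wrist_force: [0.1, -0.2, -0.2]
grip_width: 0.898
```

```bash
./g mag 0 0 .164; python3 -c "
from h import *
print(readout.read_state()['q'].round(3))
s=snap('scene','g15.png',(170,130,320,330),4)"
```

```text
t 13.5 pos [ 0.5584 -0.1703  0.2462] ypr [-179.8     0.29   -8.73] target [ 0.56  -0.17   0.164]
xyz [ 0.02  -0.002  0.822] dr [-0.0011  0.0016  0.0004] grip 0.898 F [ 0.1 -0.2 -0.2]
[-0.394  0.167  1.29   0.002  1.69   1.329]
```

View pics/g15.png

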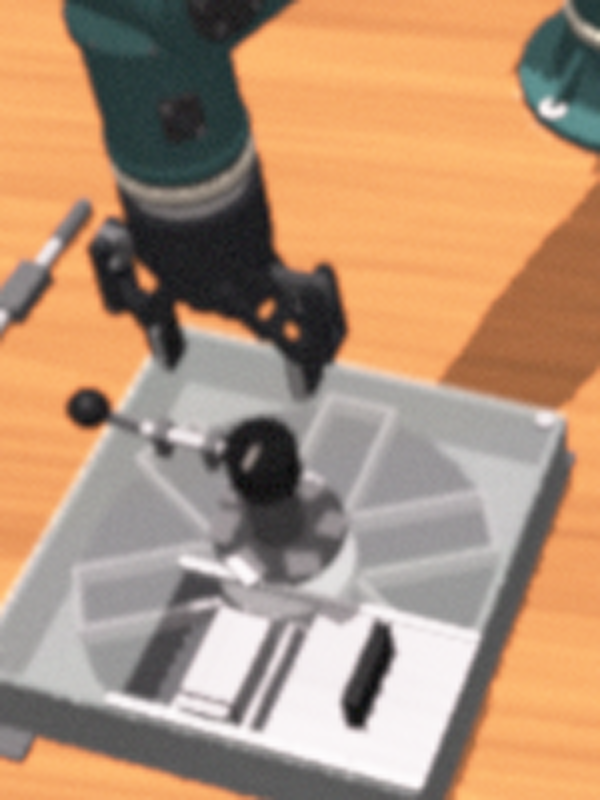

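arm_command --xyz '[[0.02,0,0.2],[0.02,0,0.4],[0.02,0,0.6],[0.02,0,0.75],[0.02,0,0.82],[0.02,0,0.82],[0.02,0,0.82]]' --dr '[[0,0.001,0],[0,0.001,0],[0,0.001,0],[0,0.001,0],[0,0.001,0],[0,0.001,0],[0,0.001,0]]'

```text
time: 14.13
tool_pos: [0.5628, -0.171, 0.1663]
orientation: [-3.139, -0.002, -0.152]
wrist_force: [-1.4, 0.3, 0.9]
grip_width: 0.899
```

arm_command --xyz '[[0,0,0],[0,0,0],[0,0,0],[0,0,0],[0,0,0],[0,0,0]]' --dr '[[0,0,0],[0,0,0],[0,0,0],[0,0,0],[0,0,0],[0,0,0]]' --gripper -1 --grip_force 60

```text
time: 14.63
tool_pos: [0.5633, -0.1693, 0.1691]
orientation: [-3.136, -0.006, -0.151]
wrist_force: [-0.3, 3.8, 6.4]
grip_width: 0.495
```

```bash
./g mag 0 0 .164 60; python3 -c "
from h import *
s=snap('scene','g16.png',(170,130,320,330),4)"
```

```text
t 14.63 pos [ 0.5633 -0.1693  0.1691] ypr [-179.69   -0.35   -8.65] target [ 0.56  -0.17   0.164]
xyz [-0.032  0.012  0.05 ] dr [-0.0005 -0.0027 -0.3325] grip 0.495 F [-0.3  3.8  6.4]
```

View pics/g16.png

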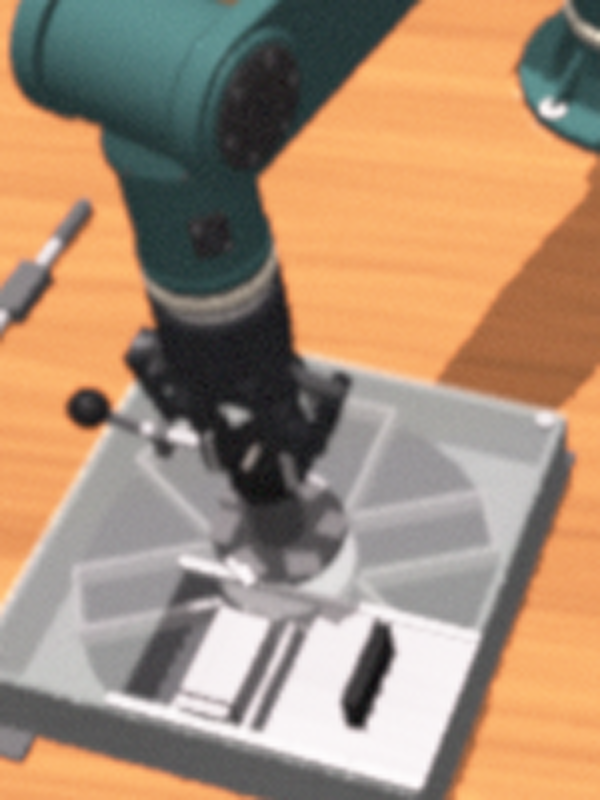

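arm_command --xyz '[[-0.01,0,0],[-0.02,0,0],[-0.02,0,0],[-0.02,0,0],[-0.02,0,0],[-0.02,0,0],[-0.02,0,0],[-0.02,0,0],[-0.02,0,0],[-0.02,0,0],[-0.02,0,0],[-0.02,0,0],[-0.02,0,0],[-0.02,0,0],[-0.02,0,0],[-0.02,0,0],[-0.02,0,0]]' --dr '[[0,0,-0.01],[0,0,-0.03],[0,0,-0.05],[0,0,-0.075],[0,0,-0.1],[0,0,-0.125],[0,0,-0.15],[0,0,-0.175],[0,0,-0.2],[0,0,-0.225],[0,0,-0.25],[0,0,-0.275],[0,0,-0.3],[0,0,-0.32],[0,0,-0.342],[0,0,-0.342],[0,0,-0.342]]'

```text
time: 16.1
tool_pos: [0.5618, -0.1659, 0.1691]
orientation: [-3.141, -0.013, 0.926]
wrist_force: [2.3, 11.8, 6.5]
grip_width: 0.496
```

```bash
./g mag 0 0 .164 60; python3 -c "
from h import *
s=snap('scene','g17.png',(170,130,320,330),4)"
```

```text
t 16.1 pos [ 0.5618 -0.1659  0.1691] ypr [-179.98   -0.72   53.05] target [ 0.56  -0.17   0.164]
xyz [-0.044  0.01   0.051] dr [-0.0002 -0.004   0.0103] grip 0.496 F [ 2.3 11.8  6.5]
```

View pics/g17.png

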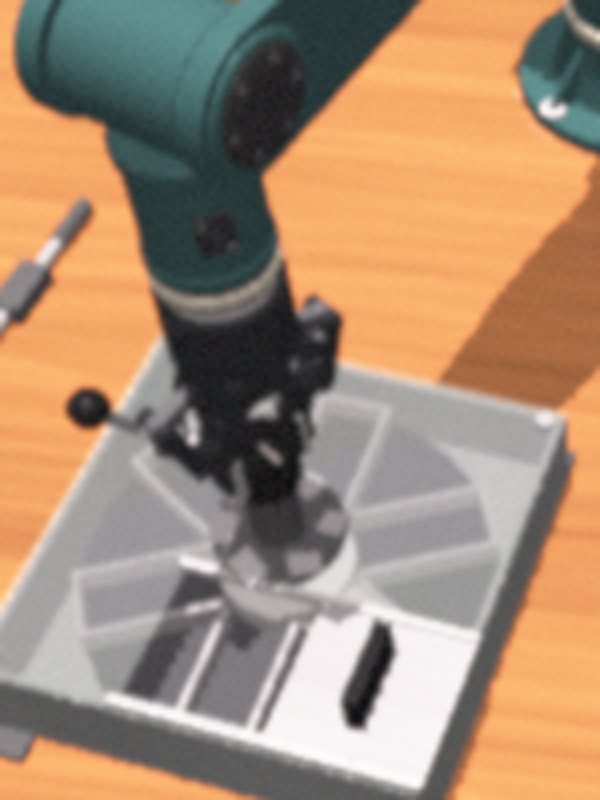

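arm_command --xyz '[[0,0,0],[0,0,0],[0,0,0],[0,0,0],[0,0,-0.1],[0,0,-0.4],[0,0,-0.7],[0,0,-0.9],[0,0,-0.9]]' --dr '[[0,0,0],[0,0,0],[0,0,0],[0,0,0],[0,0,0],[0,0,0],[0,0,0],[0,0,0],[0,0,0]]' --gripper 0.8

```text
time: 16.9
tool_pos: [0.5619, -0.1721, 0.2641]
orientation: [3.129, -0.006, 0.922]
wrist_force: [-0.0, -0.4, 2.0]
grip_width: 0.901
```

```bash
./g w .584 .3678 .25 21.7; python3 -c "
from h import *
s=snap('scene','g18.png',(170,130,490,350),2.4)
save(s,'g19.png',(170,170,320,330),5)"
```

```text
t 16.9 pos [ 0.5619 -0.1721  0.2641] ypr [179.26  -0.33  52.82] target [0.584  0.3678 0.25  ]
xyz [ 4.434 -3.089  0.127] dr [ 0.0035 -0.0029  0.1728] grip 0.901 F [-0.  -0.4  2. ]
```

View pics/g18.png

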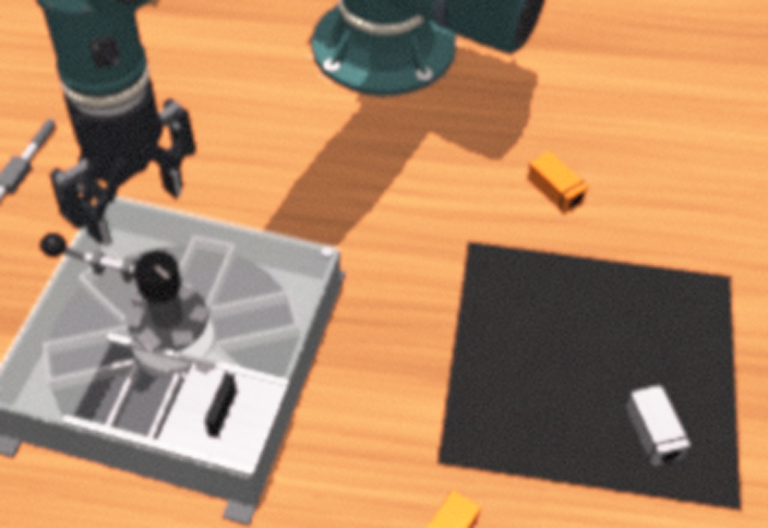

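View pics/g19.png

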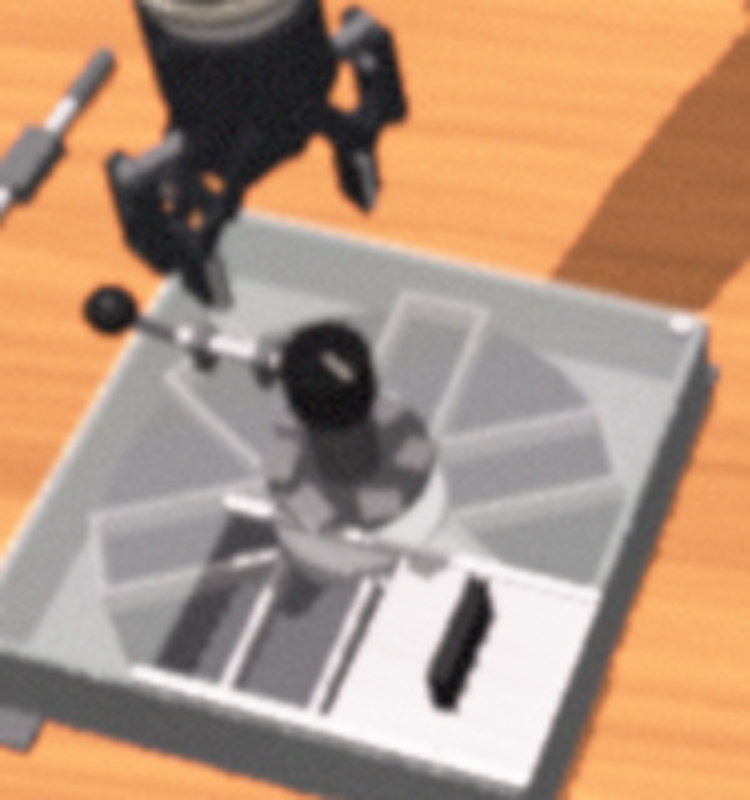

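Run:
```python
from m import *
from go import *
s=snap('scene')
o=(170,170)
for p in [(268,592),(232,680),(370,590),(322,708)]:
    w=t(*p,.048,o,5,s); d=w[:2]-C; c,q=np.cos(Y),np.sin(Y); print(w.round(4),"mag",round(c*d[0]+q*d[1],4),round(-q*d[0]+c*d[1],4))
s1=snap('top'); save(s1,'g20.png',(160,140,480,310),2.4)
```

```text
[ 0.6243 -0.2009  0.048 ] mag 0.0683 -0.0207
[ 0.6771 -0.2052  0.048 ] mag 0.1211 -0.0169
[ 0.6158 -0.1488  0.048 ] mag 0.0519 0.0295
[ 0.6863 -0.1562  0.048 ] mag 0.1227 0.0329
```

View pics/g20.png

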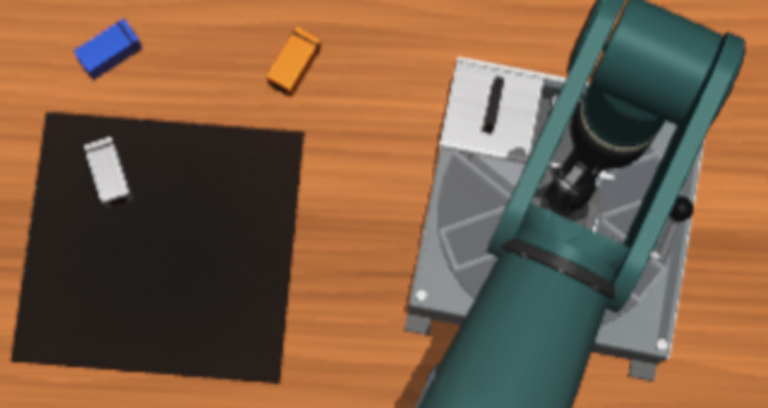

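Run:
```python
from m import *
from go import *
o=(170,170)
def M(p,k):
    w=t(*p,.048,o,k,s2); d=w[:2]-C; c,q=np.cos(Y),np.sin(Y); print("mag",round(c*d[0]+q*d[1],4),round(-q*d[0]+c*d[1],4))
for p in [(225,445),(182,545)]: M(p,4)
print(); 
for p in [(285,485),(250,562)]: M(p,4)
```

```text
mag 0.0462 -0.0229
mag 0.1225 -0.0187

mag 0.0631 0.0266
mag 0.1212 0.0272
```

arm_command --xyz '[[0.3,-0.2,0],[0.6,-0.41,0],[0.89,-0.62,0]]' --dr '[[0,0,0],[0,0,0],[0,0,0]]' --gripper 0.4

```text
time: 17.3
tool_pos: [0.5633, -0.0617, 0.2543]
orientation: [-3.138, -0.001, 0.92]
wrist_force: [0.3, 0.8, -0.1]
grip_width: 0.695
```

arm_command --xyz '[[0.3,-0.2,0],[0.6,-0.41,0],[0.89,-0.62,0]]' --dr '[[0,0,0],[0,0,0],[0,0,0]]'

```text
time: 17.55
tool_pos: [0.5676, 0.0476, 0.2547]
orientation: [-3.139, -0.001, 0.922]
wrist_force: [0.9, -1.3, 0.1]
grip_width: 0.703
```

arm_command --xyz '[[0.3,-0.2,0],[0.6,-0.41,0],[0.89,-0.62,0]]' --dr '[[0,0,0],[0,0,0],[0,0,0]]'

```text
time: 17.8
tool_pos: [0.5719, 0.1559, 0.2548]
orientation: [-3.14, 0.0, 0.922]
wrist_force: [0.8, -0.5, -0.2]
grip_width: 0.696
```

arm_command --xyz '[[0.3,-0.2,0],[0.6,-0.41,0],[0.89,-0.62,0]]' --dr '[[0,0,0],[0,0,0],[0,0,0]]'

```text
time: 18.05
tool_pos: [0.5763, 0.2642, 0.2549]
orientation: [-3.14, 0.001, 0.922]
wrist_force: [0.6, -0.0, -1.1]
grip_width: 0.699
```

arm_command --xyz '[[0.2,-0.14,0],[0.4,-0.28,0],[0.6,-0.41,0],[0.75,-0.52,0.2],[0.89,-0.61,0.4],[0.89,-0.61,0.4],[0.89,-0.61,0.4],[0.89,-0.61,0.4]]' --dr '[[0,0,0.035],[0,0,0.07],[0,0,0.105],[0,0,0.14],[0,0,0.173],[0,0,0.173],[0,0,0.173],[0,0,0.173]]'

```text
time: 18.72
tool_pos: [0.5824, 0.3697, 0.2169]
orientation: [3.141, -0.001, 0.38]
wrist_force: [0.3, 0.4, 0.9]
grip_width: 0.7
```

```bash
./g w .584 .3678 .12 21.7; python3 -c "
from h import *
s=snap('scene','g21.png',(350,200,500,340),5)"
```

```text
t 18.72 pos [0.5824 0.3697 0.2169] ypr [ 1.7999e+02 -6.0000e-02  2.1780e+01] target [0.584  0.3678 0.12  ]
xyz [0.007 0.024 0.969] dr [ 0.0001 -0.0003  0.0004] grip 0.7 F [0.3 0.4 0.9]
```

View pics/g21.png

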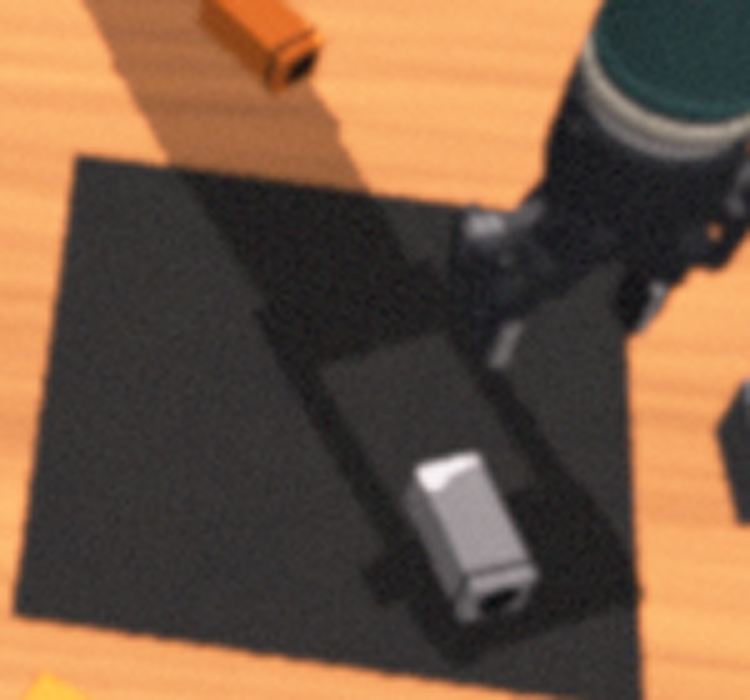

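Block unmoved. Descend.

arm_command --xyz '[[0.01,0.02,0.3],[0.01,0.02,0.6],[0.01,0.02,0.9],[0.01,0.02,0.96],[0.01,0.02,0.96],[0.01,0.02,0.96]]' --dr '[[0,0,0],[0,0,0],[0,0,0],[0,0,0],[0,0,0],[0,0,0]]'

```text
time: 19.27
tool_pos: [0.5853, 0.369, 0.1238]
orientation: [-3.141, -0.006, 0.378]
wrist_force: [-0.5, 0.7, 0.8]
grip_width: 0.697
```

```bash
./g w .584 .3678 .046 21.7
```

```text
t 19.27 pos [0.5853 0.369  0.1238] ypr [-179.95   -0.32   21.68] target [0.584  0.3678 0.046 ]
xyz [-0.021  0.007  0.778] dr [-0.0003 -0.0018 -0.0001] grip 0.697 F [-0.5  0.7  0.8]
```

arm_command --xyz '[[-0.02,0.01,0.2],[-0.02,0.01,0.45],[-0.02,0.01,0.65],[-0.02,0.01,0.77],[-0.02,0.01,0.77],[-0.02,0.01,0.77],[-0.02,0.01,0.77]]' --dr '[[0,0,0],[0,0,0],[0,0,0],[0,0,0],[0,0,0],[0,0,0],[0,0,0]]'

```text
time: 19.85
tool_pos: [0.5847, 0.3685, 0.0478]
orientation: [-3.14, -0.008, 0.379]
wrist_force: [-0.7, 0.6, -0.0]
grip_width: 0.698
```

```bash
./g w .584 .3678 .046 21.7;  python3 -c "
from h import *
s=snap('scene','g22.png',(370,220,500,340),5)"
```

```text
t 19.85 pos [0.5847 0.3685 0.0478] ypr [-179.93   -0.45   21.71] target [0.584  0.3678 0.046 ]
xyz [-0.009  0.004  0.018] dr [-0.0004 -0.0025  0.0001] grip 0.698 F [-0.7  0.6 -0. ]
```

View pics/g22.png

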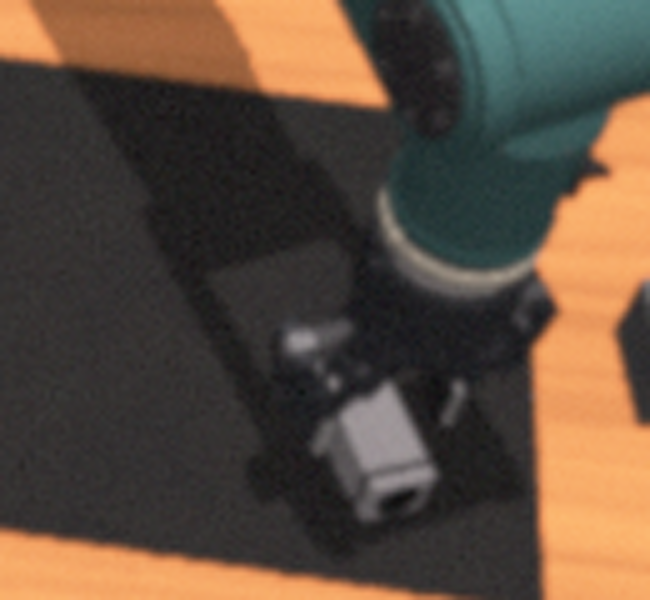

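arm_command --xyz '[[-0.01,0,0.02],[-0.01,0,0.02],[-0.01,0,0.02],[-0.01,0,0.02],[-0.01,0,0.02],[-0.01,0,0.02],[-0.01,0,0.02]]' --dr '[[0,0,0],[0,0,0],[0,0,0],[0,0,0],[0,0,0],[0,0,0],[0,0,0]]' --gripper -1 --grip_force 70

```text
time: 20.48
tool_pos: [0.5826, 0.368, 0.0443]
orientation: [-3.14, -0.005, 0.379]
wrist_force: [-1.7, 0.0, 6.0]
grip_width: 0.372
```

arm_command --xyz '[[0,0,-0.1],[0,0,-0.35],[0,0,-0.65],[0,0,-0.95],[0,0,-1],[0,0,-1]]' --dr '[[0,0,0],[0,0,0],[0,0,0],[0,0,0],[0,0,0],[0,0,0]]'

```text
time: 20.98
tool_pos: [0.5831, 0.3677, 0.1452]
orientation: [-3.141, -0.008, 0.379]
wrist_force: [-0.7, -0.2, -3.9]
grip_width: 0.373
```

```bash
./g mag .091 .004 .18 2.5 ;  python3 - <<'E'
from h import *
s=snap("scene","g23.png",(350,130,500,340),4)
E
```

```text
t 20.98 pos [0.5831 0.3677 0.1452] ypr [-179.94   -0.47   21.7 ] target [ 0.6505 -0.18    0.18  ]
xyz [-1.396  5.337 -0.365] dr [-0.001  -0.0025  0.1556] grip 0.373 F [-0.7 -0.2 -3.9]
```

View pics/g23.png

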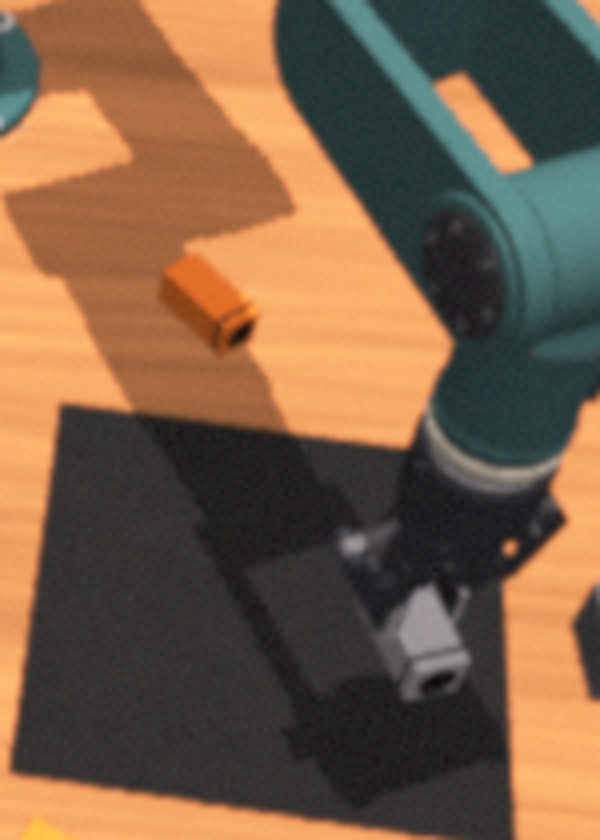

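arm_command --xyz '[[-0.08,0.3,-0.1],[-0.16,0.6,-0.25],[-0.24,0.9,-0.4]]' --dr '[[0,0,0],[0,0,0],[0,0,0]]'

```text
time: 21.28
tool_pos: [0.5904, 0.2732, 0.1768]
orientation: [-3.141, 0.007, 0.381]
wrist_force: [1.2, -0.1, -3.5]
grip_width: 0.375
```

arm_command --xyz '[[-0.08,0.3,0],[-0.16,0.6,0],[-0.24,0.9,0]]' --dr '[[0,0,0],[0,0,0],[0,0,0]]'

```text
time: 21.53
tool_pos: [0.6022, 0.1804, 0.1783]
orientation: [-3.14, 0.004, 0.379]
wrist_force: [1.1, -0.8, -4.3]
grip_width: 0.376
```

arm_command --xyz '[[-0.08,0.3,0],[-0.16,0.6,0],[-0.24,0.9,0]]' --dr '[[0,0,0],[0,0,0],[0,0,0]]'

```text
time: 21.78
tool_pos: [0.6128, 0.088, 0.1775]
orientation: [-3.138, 0.004, 0.379]
wrist_force: [-0.1, 0.7, -4.5]
grip_width: 0.373
```

arm_command --xyz '[[-0.08,0.3,0],[-0.16,0.6,0],[-0.24,0.9,0]]' --dr '[[0,0,0],[0,0,0],[0,0,0]]'

```text
time: 22.03
tool_pos: [0.6238, -0.0043, 0.1774]
orientation: [-3.137, 0.004, 0.379]
wrist_force: [0.6, 0.5, -4.3]
grip_width: 0.376
```

arm_command --xyz '[[-0.05,0.2,0],[-0.1,0.4,0],[-0.15,0.6,0],[-0.2,0.8,0],[-0.22,0.88,0],[-0.22,0.88,0],[-0.22,0.88,0]]' --dr '[[0,0,0.035],[0,0,0.07],[0,0,0.105],[0,0,0.14],[0,0,0.156],[0,0,0.156],[0,0,0.156]]'

```text
time: 22.62
tool_pos: [0.6364, -0.0926, 0.1781]
orientation: [-3.138, 0.004, -0.111]
wrist_force: [-0.7, 0.7, -4.9]
grip_width: 0.376
```

```bash
./g mag .091 .004 .145 2.5
```

```text
t 22.62 pos [ 0.6364 -0.0926  0.1781] ypr [-179.79    0.25   -6.34] target [ 0.6505 -0.18    0.145 ]
xyz [0.238 0.854 0.327] dr [-0.0012  0.0014 -0.0002] grip 0.376 F [-0.7  0.7 -4.9]
```

arm_command --xyz '[[0.08,0.28,0],[0.16,0.56,0.0],[0.24,0.85,0.15],[0.24,0.85,0.32],[0.24,0.85,0.32],[0.24,0.85,0.32],[0.24,0.85,0.32]]' --dr '[[0,0,0],[0,0,0],[0,0,0],[0,0,0],[0,0,0],[0,0,0],[0,0,0]]'

```text
time: 23.2
tool_pos: [0.6524, -0.1781, 0.1496]
orientation: [-3.138, -0.001, -0.109]
wrist_force: [-1.0, 0.1, -4.5]
grip_width: 0.372
```

```bash
./g mag .091 .004 .082 2.5 ;  python3 - <<'E'
from h import *
s=snap("scene","g24.png",(170,170,320,330),5)
E
```

```text
t 23.2 pos [ 0.6524 -0.1781  0.1496] ypr [-1.7982e+02 -8.0000e-02 -6.2400e+00] target [ 0.6505 -0.18    0.082 ]
xyz [-0.017  0.023  0.676] dr [-0.001  -0.0004  0.0004] grip 0.372 F [-1.   0.1 -4.5]
```

View pics/g24.png

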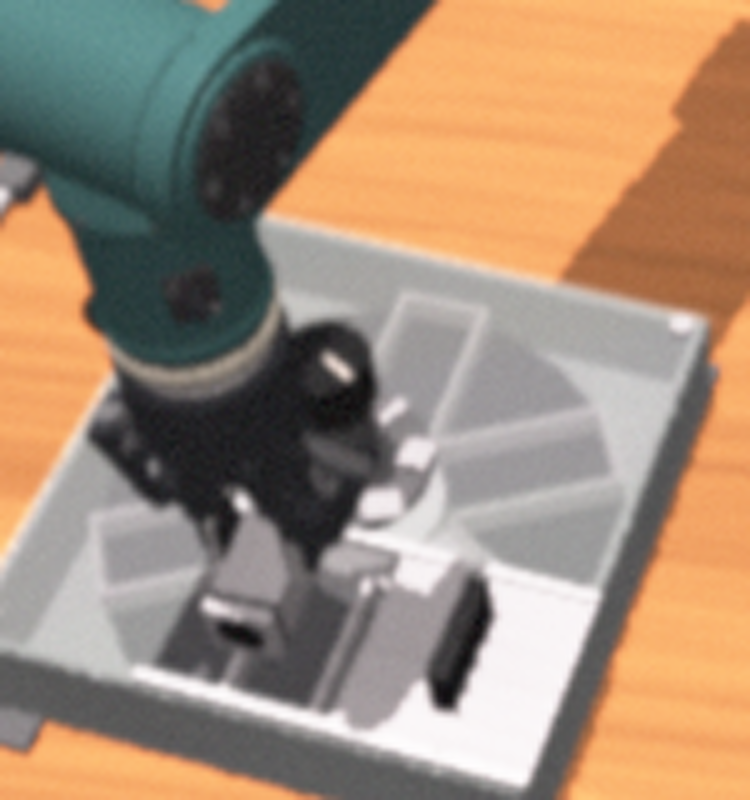

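arm_command --xyz '[[-0.02,0.02,0.1],[-0.02,0.02,0.25],[-0.02,0.02,0.4],[-0.02,0.02,0.52],[-0.02,0.02,0.6],[-0.02,0.02,0.67],[-0.02,0.02,0.67],[-0.02,0.02,0.67]]' --dr '[[0,0,0],[0,0,0],[0,0,0],[0,0,0],[0,0,0],[0,0,0],[0,0,0],[0,0,0]]'

```text
time: 23.92
tool_pos: [0.6504, -0.1814, 0.0828]
orientation: [-3.139, -0.002, -0.111]
wrist_force: [0.1, -0.4, -3.5]
grip_width: 0.375
```

```bash
./g mag .091 .004 .074 2.5 ;  python3 - <<'E'
from h import *
s=snap("scene","g25.png",(170,170,320,330),5)
E
```

```text
t 23.92 pos [ 0.6504 -0.1814  0.0828] ypr [-1.7987e+02 -1.3000e-01 -6.3600e+00] target [ 0.6505 -0.18    0.074 ]
xyz [-0.    -0.014  0.088] dr [-0.0007 -0.0007 -0.0003] grip 0.375 F [ 0.1 -0.4 -3.5]
```

View pics/g25.png

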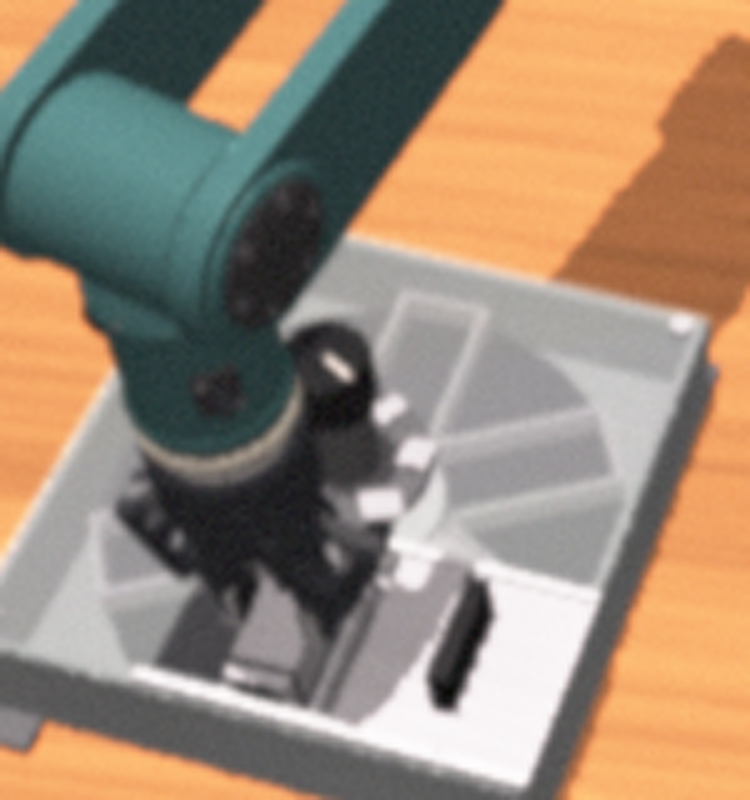

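arm_command --xyz '[[0,-0.01,0.03],[0,-0.01,0.06],[0,-0.01,0.09],[0,-0.01,0.09],[0,-0.01,0.09]]' --dr '[[0,0,0],[0,0,0],[0,0,0],[0,0,0],[0,0,0]]'

```text
time: 24.38
tool_pos: [0.6503, -0.1803, 0.0734]
orientation: [-3.139, -0.002, -0.111]
wrist_force: [0.1, 0.2, -5.1]
grip_width: 0.373
```

arm_command --xyz '[[0,0,0],[0,0,0],[0,0,0],[0,0,0],[0,0,0]]' --dr '[[0,0,0],[0,0,0],[0,0,0],[0,0,0],[0,0,0]]' --gripper 0.2

```text
time: 24.8
tool_pos: [0.651, -0.1807, 0.0749]
orientation: [-3.14, -0.004, -0.111]
wrist_force: [-0.4, 0.1, 0.2]
grip_width: 0.603
```

arm_command --xyz '[[0,0,-0.1],[0,0,-0.3],[0,0,-0.6],[0,0,-0.9],[0,0,-1],[0,0,-1],[0,0,-1]]' --dr '[[0,0,0],[0,0,0],[0,0,0],[0,0,0],[0,0,0],[0,0,0],[0,0,0]]'

```text
time: 25.38
tool_pos: [0.6505, -0.1807, 0.1746]
orientation: [-3.14, -0.004, -0.111]
wrist_force: [-0.0, 0.4, -1.0]
grip_width: 0.598
```

arm_command --xyz '[[0,0,-0.3],[0,0,-0.6],[0,0,-0.9],[0,0,-0.9]]' --dr '[[0,0,0],[0,0,0],[0,0,0],[0,0,0]]'

```text
time: 25.72
tool_pos: [0.6513, -0.1813, 0.2692]
orientation: [-3.141, -0.01, -0.111]
wrist_force: [-0.3, -0.2, 2.3]
grip_width: 0.601
```

```bash
./g mag .04 -.118 .26;  python3 - <<'E'
from h import *
s=snap("scene","g26.png",(170,170,320,330),5)
s=snap("scene","g27.png")
E
```

```text
t 25.72 pos [ 0.6513 -0.1813  0.2692] ypr [-179.99   -0.59   -6.37] target [ 0.5815 -0.2927  0.26  ]
xyz [-0.572  1.185  0.086] dr [-0.0001 -0.0033  0.0135] grip 0.601 F [-0.3 -0.2  2.3]
```

View pics/g26.png

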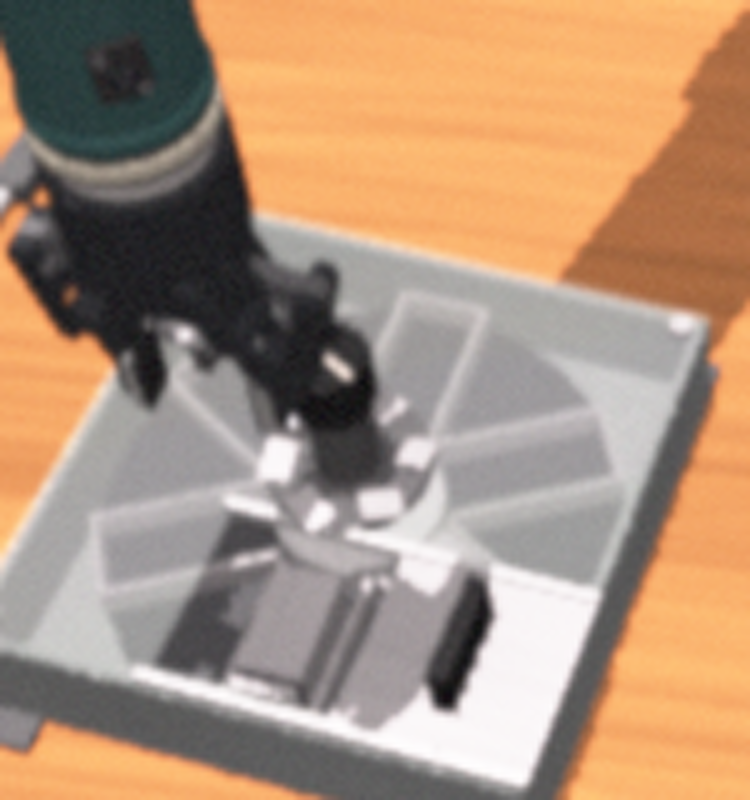

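View pics/g27.png

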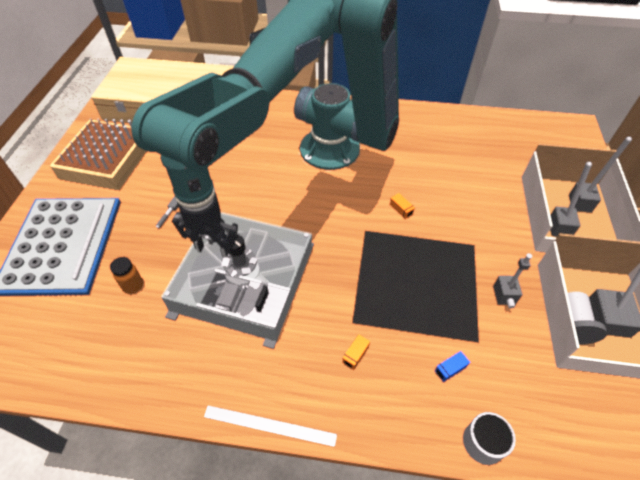

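arm_command --xyz '[[-0.1,0.3,0],[-0.2,0.6,0],[-0.3,0.95,0],[-0.3,0.95,0]]' --dr '[[0,0,0],[0,0,0],[0,0,0],[0,0,0]]' --gripper -1

```text
time: 26.15
tool_pos: [0.606, -0.2774, 0.2588]
orientation: [-3.141, 0.006, -0.118]
wrist_force: [-0.4, -0.5, 0.6]
grip_width: 0.033
```

```bash
./g mag .05 -.118 .24;  python3 - <<'E'
from h import *
s=snap("scene")
for u,v in [(227,294),(231,290),(224,300),(222,285+15)]: print(atd(s,u,v).round(4))
E
```

```text
t 26.15 pos [ 0.606  -0.2774  0.2588] ypr [-179.94    0.34   -6.78] target [ 0.5914 -0.2943  0.24  ]
xyz [-0.124  0.185  0.189] dr [-0.0003  0.0019  0.0112] grip 0.033 F [-0.4 -0.5  0.6]
[ 0.6493 -0.1814  0.0642]
[ 0.6354 -0.175   0.0622]
[ 0.6674 -0.1842  0.0646]
[ 0.6681 -0.1892  0.0645]
```

Block top at 64 mm: seated flat. Now lower beside the ball.

arm_command --xyz '[[-0.12,0.18,0],[-0.12,0.18,0.2],[-0.12,0.18,0.45],[-0.12,0.18,0.7],[-0.12,0.18,0.9],[-0.12,0.18,0.9],[-0.12,0.18,0.9]]' --dr '[[0,0,0.011],[0,0,0.011],[0,0,0.011],[0,0,0.011],[0,0,0.011],[0,0,0.011],[0,0,0.011]]'

```text
time: 26.78
tool_pos: [0.5947, -0.2866, 0.1695]
orientation: [-3.136, 0.005, -0.145]
wrist_force: [0.2, -0.1, 0.2]
grip_width: -0.0
```

```bash
./g mag .025 -.118 .168;  python3 - <<'E'
from h import *
s=snap("scene","g28.png",(150,150,300,310),5)
E
```

```text
t 26.78 pos [ 0.5947 -0.2866  0.1695] ypr [-179.68    0.28   -8.31] target [ 0.5667 -0.2904  0.168 ]
xyz [-0.272  0.078  0.016] dr [-0.0018  0.0015  0.0027] grip -0.0 F [ 0.2 -0.1  0.2]
```

View pics/g28.png

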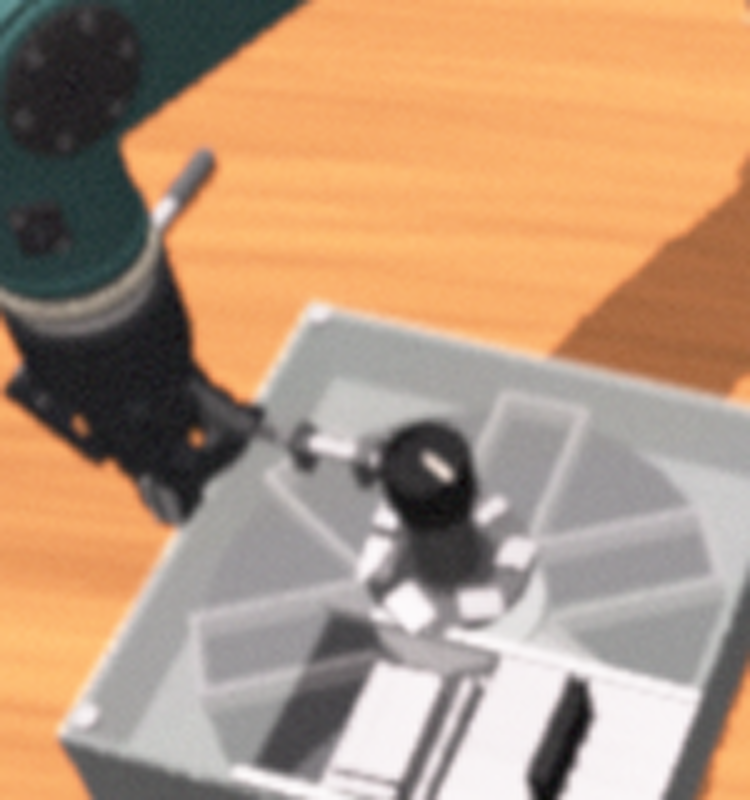

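arm_command --xyz '[[-0.1,0.04,0],[-0.2,0.06,0],[-0.26,0.06,0],[-0.32,0.06,0],[-0.38,0.06,0],[-0.44,0.06,0],[-0.5,0.06,0],[-0.56,0.06,0],[-0.62,0.06,0],[-0.68,0.06,0],[-0.74,0.06,0],[-0.8,0.06,0],[-0.8,0.06,0],[-0.8,0.06,0]]' --dr '[[0,0,0],[0,0,0],[0,0,0],[0,0,0],[0,0,0],[0,0,0],[0,0,0],[0,0,0],[0,0,0],[0,0,0],[0,0,0],[0,0,0],[0,0,0],[0,0,0]]'

```text
time: 28.0
tool_pos: [0.5156, -0.2826, 0.1734]
orientation: [-3.139, -0.002, -0.146]
wrist_force: [-0.2, -0.5, -0.1]
grip_width: 0.0
```

```bash
./g mag .025 -.118 .168;  python3 - <<'E'
from h import *
s=snap("scene","g29.png",(150,150,300,310),5)
E
```

```text
t 28.0 pos [ 0.5156 -0.2826  0.1734] ypr [-1.7987e+02 -1.4000e-01 -8.3700e+00] target [ 0.5667 -0.2904  0.168 ]
xyz [0.516 0.003 0.055] dr [-0.0007 -0.0008  0.0024] grip 0.0 F [-0.2 -0.5 -0.1]
```

View pics/g29.png

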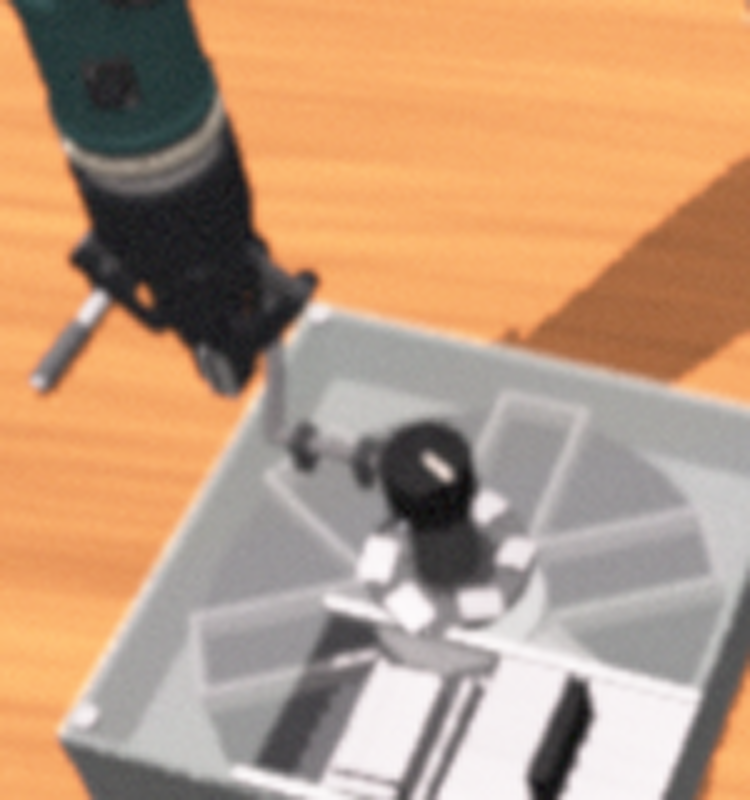

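arm_command --xyz '[[0.1,0,-0.1],[0.15,0,-0.4],[0.2,0,-0.7],[0.2,0,-0.9],[0.2,0,-0.9]]' --dr '[[0,0,0],[0,0,0],[0,0,0],[0,0,0],[0,0,0]]' --gripper 0.8

```text
time: 28.47
tool_pos: [0.5377, -0.2868, 0.2699]
orientation: [3.139, -0.012, -0.145]
wrist_force: [-0.9, 0.5, 2.1]
grip_width: 0.71
```

```bash
./g mag 0 0 .26 60
```

```text
t 28.47 pos [ 0.5377 -0.2868  0.2699] ypr [179.86  -0.71  -8.32] target [ 0.56 -0.17  0.26]
xyz [ 0.05  -1.188  0.096] dr [ 0.0028 -0.0032 -0.3307] grip 0.71 F [-0.9  0.5  2.1]
```

arm_command --xyz '[[0,-0.2,0],[0,-0.4,0],[0.01,-0.6,0],[0.02,-0.8,0],[0.03,-0.98,0],[0.03,-0.98,0],[0.03,-0.98,0],[0.03,-0.98,0],[0.03,-0.98,0],[0.03,-0.98,0],[0.03,-0.98,0]]' --dr '[[0,0,-0.035],[0,0,-0.07],[0,0,-0.105],[0,0,-0.14],[0,0,-0.175],[0,0,-0.21],[0,0,-0.245],[0,0,-0.28],[0,0,-0.31],[0,0,-0.33],[0,0,-0.33]]'

```text
time: 29.38
tool_pos: [0.5526, -0.1889, 0.2624]
orientation: [-3.141, -0.003, 0.892]
wrist_force: [-0.7, -0.4, 0.1]
grip_width: 0.898
```

```bash
./g mag 0 0 .25 60
```

```text
t 29.38 pos [ 0.5526 -0.1889  0.2624] ypr [-1.7996e+02 -1.6000e-01  5.1120e+01] target [ 0.56 -0.17  0.25]
xyz [ 0.193 -0.061  0.125] dr [-0.0002 -0.0009 -0.0004] grip 0.898 F [-0.7 -0.4  0.1]
```

arm_command --xyz '[[0.1,-0.03,0.1],[0.2,-0.06,0.2],[0.2,-0.06,0.4],[0.2,-0.06,0.6],[0.2,-0.06,0.8],[0.2,-0.06,0.93],[0.2,-0.06,0.93],[0.2,-0.06,0.93]]' --dr '[[0,0,0],[0,0,0],[0,0,0],[0,0,0],[0,0,0],[0,0,0],[0,0,0],[0,0,0]]'

```text
time: 30.05
tool_pos: [0.5602, -0.1684, 0.1685]
orientation: [-3.139, -0.002, 0.891]
wrist_force: [-0.0, -1.0, -0.5]
grip_width: 0.899
```

```bash
./g w .56 -.169 .167 51.2
```

```text
t 30.05 pos [ 0.5602 -0.1684  0.1685] ypr [-1.7983e+02 -1.3000e-01  5.1060e+01] target [ 0.56  -0.169  0.167]
xyz [-0.006  0.003  0.015] dr [-0.001  -0.0007 -0.0008] grip 0.899 F [-0.  -1.  -0.5]
```

arm_command --xyz '[[0,0,0],[0,0,0],[0,0,0],[0,0,0],[0,0,0],[0,0,0]]' --dr '[[0,0,0],[0,0,0],[0,0,0],[0,0,0],[0,0,0],[0,0,0]]' --gripper -1 --grip_force 50

```text
time: 30.55
tool_pos: [0.5601, -0.1684, 0.1727]
orientation: [-3.14, -0.004, 0.891]
wrist_force: [-5.1, 4.0, 4.6]
grip_width: 0.493
```

```bash
./g w .56 -.169 .167 51.2; python3 -c "
from h import *
print(readout.read_state()['wrist_torque'])"
```

```text
t 30.55 pos [ 0.5601 -0.1684  0.1727] ypr [-179.92   -0.24   51.06] target [ 0.56  -0.169  0.167]
xyz [-0.005  0.003  0.057] dr [-0.0004 -0.0013 -0.0008] grip 0.493 F [-5.1  4.   4.6]
[0.7226312  0.95526514 0.03488303]
```

arm_command --xyz '[[0,0,0],[0,0,0],[0,0,0],[0,0,0],[0,0,0],[0,0,0],[0,0,0],[0,0,0],[0,0,0],[0,0,0],[0,0,0],[0,0,0],[0,0,0],[0,0,0]]' --dr '[[0,0,0.01],[0,0,0.03],[0,0,0.055],[0,0,0.08],[0,0,0.105],[0,0,0.13],[0,0,0.155],[0,0,0.18],[0,0,0.205],[0,0,0.23],[0,0,0.255],[0,0,0.28],[0,0,0.3],[0,0,0.3]]'

```text
time: 31.72
tool_pos: [0.5602, -0.1688, 0.1727]
orientation: [-3.138, -0.002, -0.054]
wrist_force: [-4.4, 2.5, 6.0]
grip_width: 0.498
```

```bash
./g w .56 -.169 .167 -8.8; python3 -c "
from h import *
print(readout.read_state()['wrist_torque'])
s=snap('scene','g30.png',(150,150,300,310),5)"
```

```text
t 31.72 pos [ 0.5602 -0.1688  0.1727] ypr [-1.7981e+02 -1.2000e-01 -3.0900e+00] target [ 0.56  -0.169  0.167]
xyz [-0.002  0.003  0.057] dr [-0.0011 -0.0006  0.0317] grip 0.498 F [-4.4  2.5  6. ]
[0.4766266  0.77513665 0.12556808]
```

View pics/g30.png

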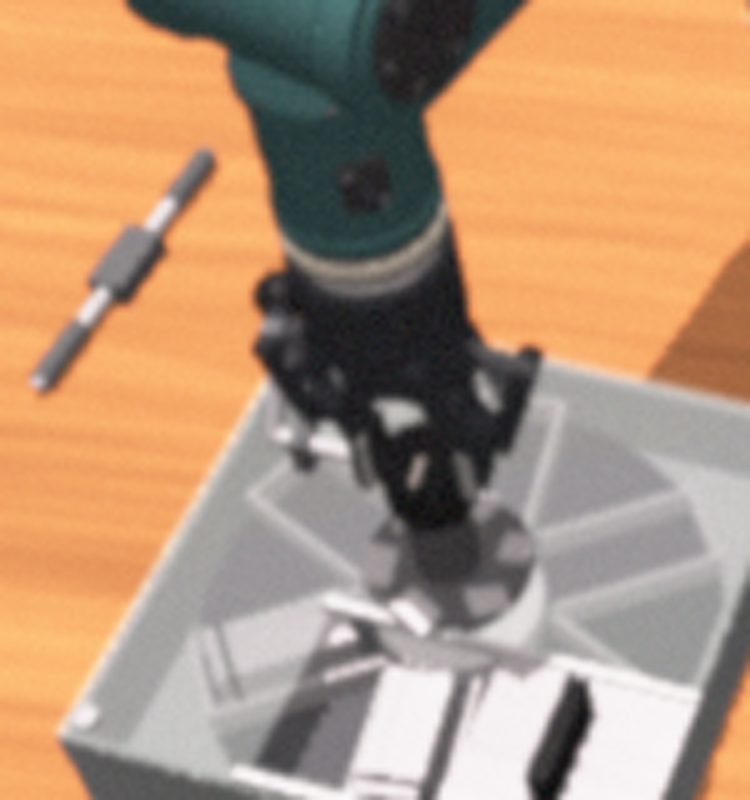

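arm_command --xyz '[[0,0,0],[0,0,0],[0,0,0],[0,0,0],[0,0,0]]' --dr '[[0,0,0.012],[0,0,0.025],[0,0,0.035],[0,0,0.042],[0,0,0.042]]'

```text
time: 32.18
tool_pos: [0.5602, -0.1688, 0.1727]
orientation: [-3.138, -0.002, -0.184]
wrist_force: [-4.0, 2.3, 4.4]
grip_width: 0.494
```

```bash
./g w .56 -.169 .167 -8.8; python3 -c "
from h import *
print(readout.read_state()['wrist_torque'])"
```

```text
t 32.18 pos [ 0.5602 -0.1688  0.1727] ypr [-1.7981e+02 -9.0000e-02 -1.0560e+01] target [ 0.56  -0.169  0.167]
xyz [-0.002  0.002  0.057] dr [-0.001  -0.0005 -0.0098] grip 0.494 F [-4.   2.3  4.4]
[ 0.44241542  0.76519172 -0.17325996]
```

arm_command --xyz '[[0,0,0],[0,0,0],[0,0,0],[0,0,0]]' --dr '[[0,0,0.005],[0,0,0.01],[0,0,0.01],[0,0,0.01]]'

```text
time: 32.52
tool_pos: [0.5609, -0.169, 0.1727]
orientation: [-3.138, -0.003, -0.215]
wrist_force: [-4.4, 3.4, 5.9]
grip_width: 0.494
```

```bash
./g w .56 -.169 .167 -8.8; python3 -c "
from h import *
print(readout.read_state()['wrist_torque'])"
```

```text
t 32.52 pos [ 0.5609 -0.169   0.1727] ypr [-179.81   -0.2   -12.31] target [ 0.56  -0.169  0.167]
xyz [-0.009  0.002  0.057] dr [-0.001  -0.0011 -0.0195] grip 0.494 F [-4.4  3.4  5.9]
[ 0.40450292  0.53684135 -0.01707011]
```

arm_command --xyz '[[0,0,0],[0,0,0],[0,0,0],[0,0,0],[0,0,-0.1],[0,0,-0.4],[0,0,-0.7],[0,0,-0.9],[0,0,-0.9]]' --dr '[[0,0,0],[0,0,0],[0,0,0],[0,0,0],[0,0,0],[0,0,0],[0,0,0],[0,0,0],[0,0,0]]' --gripper 0.8

```text
time: 33.27
tool_pos: [0.5627, -0.1708, 0.2681]
orientation: [-3.141, -0.014, -0.215]
wrist_force: [0.1, -1.2, 0.8]
grip_width: 0.896
```

```bash
./g mag -.13 -.118 .26; python3 -c "
from h import *
s=snap('scene','g31.png',(150,150,300,310),5)"
```

```text
t 33.27 pos [ 0.5627 -0.1708  0.2681] ypr [-179.99   -0.82  -12.32] target [ 0.4135 -0.2667  0.26  ]
xyz [-1.254  1.256  0.063] dr [ 0.0001 -0.0045 -0.0196] grip 0.896 F [ 0.1 -1.2  0.8]
```

View pics/g31.png

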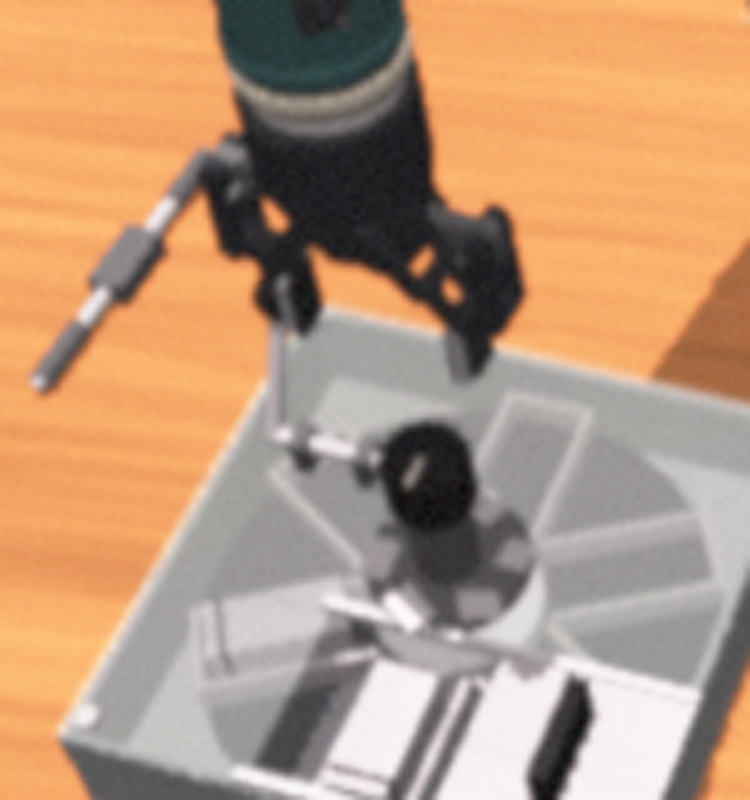

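```bash
python3 -c "
from h import *
s0=np.load('scene0.npy',allow_pickle=True).item(); s=snap('scene')
c=(200,205,300,275)
a=[cv2.resize(x['frame'][c[1]:c[3],c[0]:c[2]],None,fx=8,fy=8,interpolation=cv2.INTER_CUBIC)[:, :800] for x in (s0,s)]
# overlay half height
cv2.imwrite('pics/cmp.png',np.vstack([cv2.resize(i,(500,300)) for i in a]))
g=[cv2.cvtColor(x['frame'],cv2.COLOR_BGR2GRAY).astype(np.float32) for x in (s0,s)]
# translation of regions on pocket lines at rear and right
for r in [(244,226,272,256),(255,250,292,275),(205,244,222,250)]:
    p=[np.ascontiguousarray(i[r[1]:r[3],r[0]:r[2]]) for i in g]; print(r,cv2.phaseCorrelate(*p,cv2.createHanningWindow((r[2]-r[0],r[3]-r[1]),cv2.CV_32F)))
"
```

```text
(244, 226, 272, 256) ((0.1285480703494688, -0.21939203140109065), 0.8091931053002676)
(255, 250, 292, 275) ((-0.026050502253330166, 0.19213084039976103), 0.9898616142272949)
(205, 244, 222, 250) ((-0.6307465521388504, -0.09904909620465041), 1.0631150779900727)
```

View pics/cmp.png

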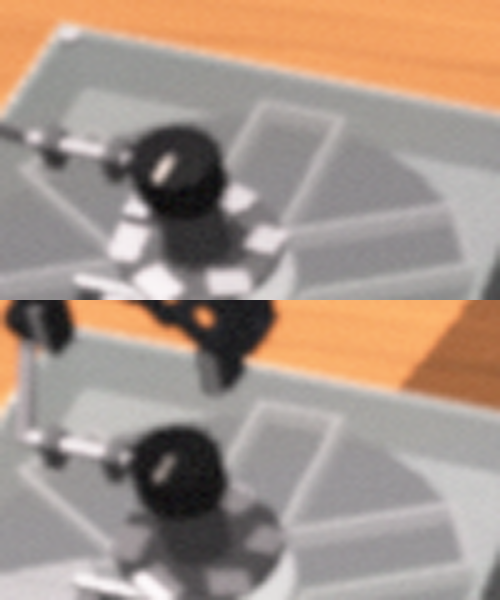

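arm_command --xyz '[[-0.25,0.25,0],[-0.5,0.5,0],[-0.75,0.75,0],[-0.98,0.98,0],[-0.98,0.98,0]]' --dr '[[0,0,0],[0,0,0],[0,0,0],[0,0,0],[0,0,0]]' --gripper -1

```text
time: 33.78
tool_pos: [0.4396, -0.2468, 0.2585]
orientation: [-3.14, 0.003, -0.22]
wrist_force: [-0.1, -0.2, -0.3]
grip_width: 0.188
```

```bash
./g mag -.135 -.118 .25
```

```text
t 33.78 pos [ 0.4396 -0.2468  0.2585] ypr [-1.7993e+02  1.7000e-01 -1.2630e+01] target [ 0.4085 -0.266   0.25  ]
xyz [-0.261  0.255  0.086] dr [-0.0004  0.0009 -0.0213] grip 0.188 F [-0.1 -0.2 -0.3]
```

arm_command --xyz '[[-0.14,0.14,0],[-0.27,0.26,0],[-0.27,0.26,0.2],[-0.27,0.26,0.45],[-0.27,0.26,0.7],[-0.27,0.26,0.88],[-0.27,0.26,0.88],[-0.27,0.26,0.88]]' --dr '[[0,0,-0.02],[0,0,-0.02],[0,0,-0.02],[0,0,-0.02],[0,0,-0.02],[0,0,-0.02],[0,0,-0.02],[0,0,-0.02]]'

```text
time: 34.45
tool_pos: [0.4115, -0.2631, 0.17]
orientation: [-3.137, 0.002, -0.152]
wrist_force: [-0.8, 0.1, -0.5]
grip_width: -0.0
```

```bash
./g mag -.055 -.118 .17; python3 -c "
from h import *
s=snap('scene','g32.png',(150,130,300,290),5)"
```

```text
t 34.45 pos [ 0.4115 -0.2631  0.17  ] ypr [-1.7972e+02  1.1000e-01 -8.7000e+00] target [ 0.4876 -0.2782  0.17  ]
xyz [ 0.775  0.034 -0.002] dr [-0.0016  0.0006  0.0005] grip -0.0 F [-0.8  0.1 -0.5]
```

View pics/g32.png

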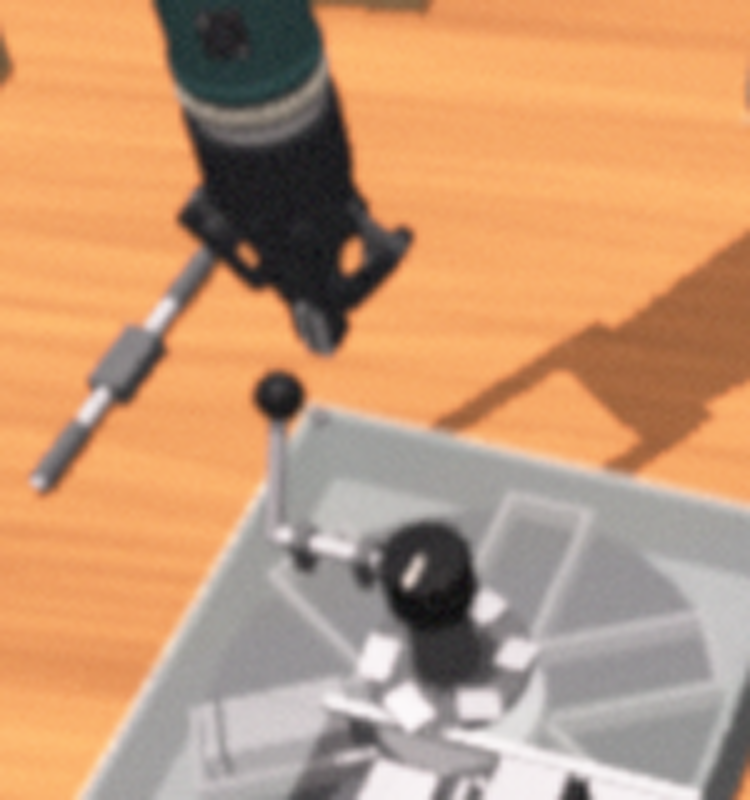

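arm_command --xyz '[[0.1,0.03,0],[0.2,0.03,0],[0.26,0.03,0],[0.32,0.03,0],[0.38,0.03,0],[0.44,0.03,0],[0.5,0.03,0],[0.56,0.03,0],[0.62,0.03,0],[0.68,0.03,0],[0.74,0.03,0],[0.8,0.03,0],[0.8,0.03,0],[0.8,0.03,0]]' --dr '[[0,0,0],[0,0,0],[0,0,0],[0,0,0],[0,0,0],[0,0,0],[0,0,0],[0,0,0],[0,0,0],[0,0,0],[0,0,0],[0,0,0],[0,0,0],[0,0,0]]'

```text
time: 35.67
tool_pos: [0.4911, -0.2792, 0.1721]
orientation: [-3.139, -0.002, -0.152]
wrist_force: [0.6, -0.5, 0.6]
grip_width: -0.004
```

arm_command --xyz '[[-0.1,0,-0.1],[-0.1,0,-0.4],[-0.1,0,-0.7],[-0.1,0,-0.9],[-0.1,0,-0.9]]' --dr '[[0,0,0],[0,0,0],[0,0,0],[0,0,0],[0,0,0]]'

```text
time: 36.08
tool_pos: [0.4821, -0.2791, 0.2688]
orientation: [3.139, -0.012, -0.152]
wrist_force: [0.3, -0.6, 1.7]
grip_width: 0.002
```

```bash
./g mag .094 .1 .25; python3 -c "
from h import *
s=snap('scene','g33.png',(150,130,300,290),5)"
```

```text
t 36.08 pos [ 0.4821 -0.2791  0.2688] ypr [179.84  -0.69  -8.72] target [ 0.6682 -0.0856  0.25  ]
xyz [ 1.543 -2.195  0.2  ] dr [ 0.0009 -0.0038  0.0004] grip 0.002 F [ 0.3 -0.6  1.7]
```

View pics/g33.png

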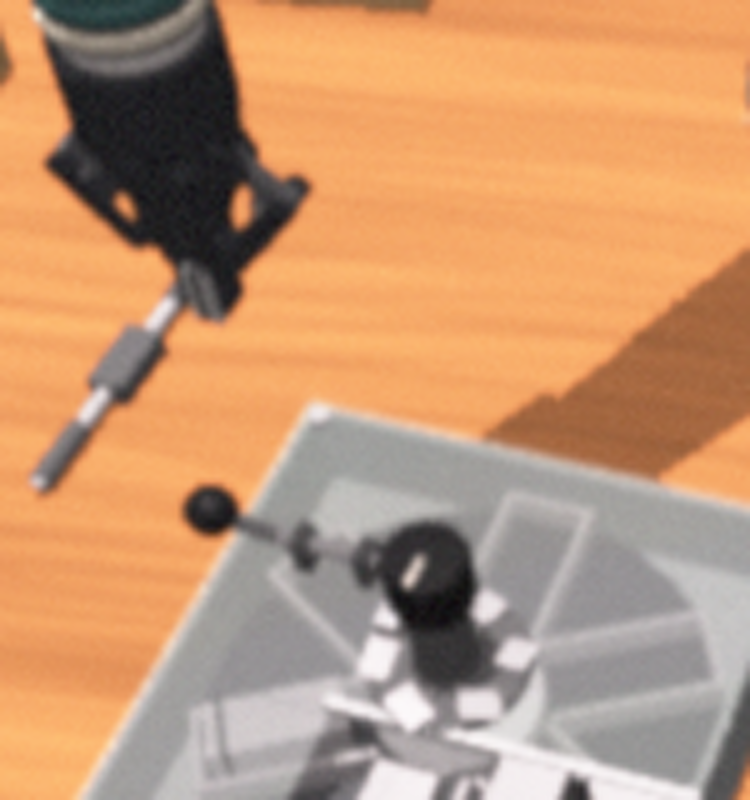

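arm_command --xyz '[[0.22,-0.3,0],[0.44,-0.6,0],[0.66,-0.95,0]]' --dr '[[0,0,0],[0,0,0],[0,0,0]]' --gripper 0

```text
time: 36.38
tool_pos: [0.5601, -0.194, 0.261]
orientation: [-3.139, 0.0, -0.155]
wrist_force: [0.8, -0.3, 0.2]
grip_width: 0.42
```

arm_command --xyz '[[0.22,-0.3,0],[0.44,-0.6,0],[0.7,-0.95,0],[0.7,-0.95,0]]' --dr '[[0,0,0],[0,0,0],[0,0,0],[0,0,0]]'

```text
time: 36.72
tool_pos: [0.6468, -0.1047, 0.2592]
orientation: [-3.135, 0.001, -0.145]
wrist_force: [-1.0, -0.3, -0.4]
grip_width: 0.501
```

```bash
./g mag .094 .1 .18
```

```text
t 36.72 pos [ 0.6468 -0.1047  0.2592] ypr [-1.7963e+02  6.0000e-02 -8.3000e+00] target [ 0.6682 -0.0856  0.18  ]
xyz [ 0.185 -0.215  0.793] dr [-0.0021  0.0003  0.0028] grip 0.501 F [-1.  -0.3 -0.4]
```

arm_command --xyz '[[0.1,-0.1,0.1],[0.18,-0.21,0.3],[0.18,-0.21,0.6],[0.18,-0.21,0.8],[0.18,-0.21,0.8],[0.18,-0.21,0.8]]' --dr '[[0,0,0.002],[0,0,0.002],[0,0,0.002],[0,0,0.002],[0,0,0.002],[0,0,0.002]]'

```text
time: 37.22
tool_pos: [0.6636, -0.0929, 0.18]
orientation: [-3.139, 0.004, -0.16]
wrist_force: [0.2, 0.6, -0.4]
grip_width: 0.5
```

```bash
./g mag .094 .1 .115; python3 -c "
from h import *
s=snap('scene','g34.png',(170,170,320,330),4)"
```

```text
t 37.22 pos [ 0.6636 -0.0929  0.18  ] ypr [-179.86    0.21   -9.15] target [ 0.6682 -0.0856  0.115 ]
xyz [ 0.036 -0.079  0.65 ] dr [-0.0008  0.0011 -0.0019] grip 0.5 F [ 0.2  0.6 -0.4]
```

View pics/g34.png

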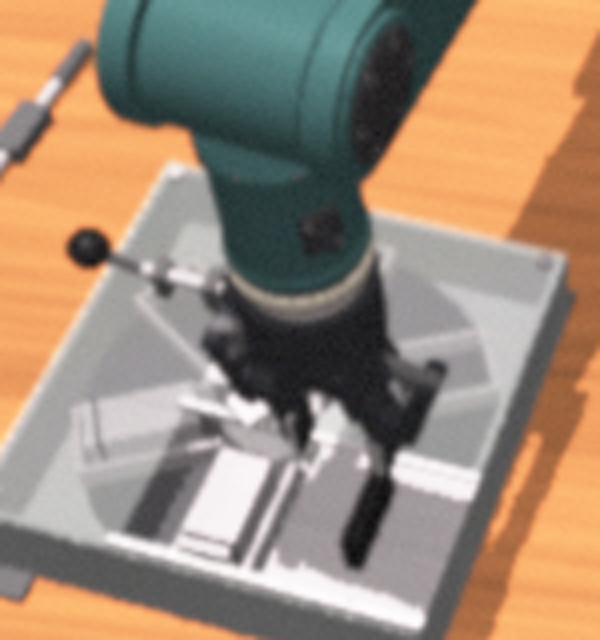

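arm_command --xyz '[[0.03,-0.08,0],[0.03,-0.08,0],[0.03,-0.08,0.2],[0.03,-0.08,0.4],[0.03,-0.08,0.55],[0.03,-0.08,0.64],[0.03,-0.08,0.64],[0.03,-0.08,0.64]]' --dr '[[0,0,-0.002],[0,0,-0.002],[0,0,-0.002],[0,0,-0.002],[0,0,-0.002],[0,0,-0.002],[0,0,-0.002],[0,0,-0.002]]'

```text
time: 37.93
tool_pos: [0.6699, -0.0849, 0.1199]
orientation: [-3.139, -0.003, -0.152]
wrist_force: [-1.2, -1.2, 0.6]
grip_width: 0.501
```

arm_command --xyz '[[0,0,0],[0,0,0],[0,0,0],[0,0,0],[0,0,0],[0,0,0]]' --dr '[[0,0,0],[0,0,0],[0,0,0],[0,0,0],[0,0,0],[0,0,0]]' --gripper -1 --grip_force 40

```text
time: 38.43
tool_pos: [0.6705, -0.0851, 0.1212]
orientation: [-3.139, -0.006, -0.152]
wrist_force: [-0.4, 0.1, 6.2]
grip_width: 0.127
```

```bash
./g mag .094 0 .115
```

```text
t 38.43 pos [ 0.6705 -0.0851  0.1212] ypr [-179.87   -0.33   -8.71] target [ 0.6529 -0.1844  0.115 ]
xyz [-0.024  1.008  0.06 ] dr [-0.0007 -0.0019  0.0005] grip 0.127 F [-0.4  0.1  6.2]
```

arm_command --xyz '[[0,0.05,0],[0,0.15,0],[0,0.25,0],[0,0.35,0],[0,0.45,0],[0,0.55,0],[0,0.65,0],[0,0.75,0],[0,0.85,0],[0,0.93,0],[0,0.97,0],[0,0.97,0]]' --dr '[[0,0,0],[0,0,0],[0,0,0],[0,0,0],[0,0,0],[0,0,0],[0,0,0],[0,0,0],[0,0,0],[0,0,0],[0,0,0],[0,0,0]]'

```text
time: 39.43
tool_pos: [0.6555, -0.182, 0.1212]
orientation: [-3.14, -0.005, -0.153]
wrist_force: [-0.6, -0.0, 5.5]
grip_width: 0.127
```

arm_command --xyz '[[0,0.02,0],[0,0.04,0],[0,0.06,0],[0,0.07,0],[0,0.07,0]]' --dr '[[0,0,0],[0,0,0],[0,0,0],[0,0,0],[0,0,0]]'

```text
time: 39.85
tool_pos: [0.6552, -0.1838, 0.1212]
orientation: [-3.132, -0.005, -0.15]
wrist_force: [0.4, 8.7, 7.4]
grip_width: 0.13
```

```bash
./g mag .094 0 .115
```

```text
t 39.85 pos [ 0.6552 -0.1838  0.1212] ypr [-179.46   -0.29   -8.6 ] target [ 0.6529 -0.1844  0.115 ]
xyz [-0.022  0.01   0.062] dr [-0.003  -0.0016  0.0011] grip 0.13 F [0.4 8.7 7.4]
```

arm_command --xyz '[[0,-0.04,0],[0,-0.04,0],[0,-0.04,0],[0,-0.04,0],[0,-0.04,0]]' --dr '[[0,0,0],[0,0,0],[0,0,0],[0,0,0],[0,0,0]]' --gripper 0

```text
time: 40.27
tool_pos: [0.6541, -0.1842, 0.1183]
orientation: [-3.14, -0.001, -0.153]
wrist_force: [0.5, 0.8, 0.3]
grip_width: 0.499
```

arm_command --xyz '[[0,0,-0.2],[0,0,-0.5],[0,0,-0.8],[0,0,-1.0],[0,0,-1.0]]' --dr '[[0,0,0],[0,0,0],[0,0,0],[0,0,0],[0,0,0]]'

```text
time: 40.68
tool_pos: [0.6562, -0.1853, 0.2261]
orientation: [3.141, -0.014, -0.153]
wrist_force: [-0.0, 0.4, 0.9]
grip_width: 0.497
```

arm_command --xyz '[[0,-0.3,-0.3],[0,-0.6,-0.6],[0,-0.9,-0.6],[0,-1,-0.6],[0,-1,-0.6],[0,-1,-0.6],[0,-1,-0.6]]' --dr '[[0,0,0],[0,0,0],[0,0,0],[0,0,0],[0,0,0],[0,0,0],[0,0,0]]'

```text
time: 41.27
tool_pos: [0.6685, -0.0865, 0.2769]
orientation: [-3.14, 0.001, -0.153]
wrist_force: [0.9, -0.3, -0.1]
grip_width: 0.499
```

```bash
python3 -c "
from h import *
s=snap('scene','g35.png',(150,150,330,350),4)
np.save('s35.npy',s,allow_pickle=True); print(readout.read_state()['wrist_force'])"
```

```text
[-0.03680146 -0.46386498 -0.22091869]
```

View pics/g35.png

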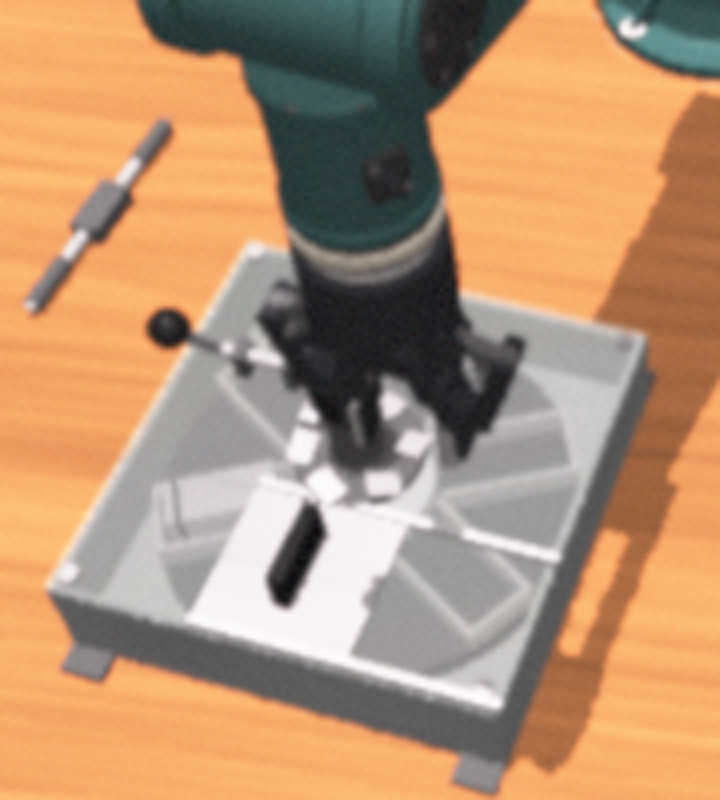

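```bash
python3 -c "
from h import *
workorder.finish_job(); print(readout.read_state()['time'])"
```

```text
the job is handed in; nothing more can be done
the job is handed in; nothing more can be done
```

I ran the whole sequence and handed the job in at about 41 s of the 210 s allowed. I got no verdict on it.

- **Blocks:** Only two square steel blocks were on the mat. I opened the shutter to its stop, laid the first block in pocket 0, clicked the knob on about 60°, and laid the second in pocket 1.
- **Closing up:** I threw the pawl over, turned the knob back to home, threw the pawl down again and closed the shutter.

**Last checks:**
- **Second block:** Its top measured about 64 mm above the bench, the height expected for a block lying flat in a pocket. I checked the first block only by eye, where it looked seated.
- **Turret:** The pocket outlines I could compare were within about 0.2 pixel of the starting picture. A third patch moved more, probably because of the block now lying in it.
- **Home stop:** The wrist torque was unclear when I reached home, so that check rests on the picture. Straight after the click the turret stood about 2° past it, and I allowed for that when placing the second block.
- **Pawl:** The ball is at the same pixel as at the start, so the pawl is down.
- **Shutter:** It met its stop at about 9 N, after about 100 mm of gripper travel between the open and closed stops.
- **Bystanders:** I kept clear of the tap wrench, jar and magnetic base, and saw none of them out of place in the pictures.
- **Robot:** The gripper was left raised, touching nothing.

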